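Put the stripped engine parts away in the parts carousel and lock its dial cover

TASK

Put every loose piston, connecting rod and timing sprocket from the bench into the carousel, each in the compartment that already holds one of its kind: pull the index plunger up and twist it so that it stays out by itself, then turn the dial cover to bring the opening over each compartment you need. When all are in, turn the cover until its opening is back over the blanked quarter and twist the plunger back so that its pin springs fully home and locks the cover. Leave everything else on the bench where it is.

Things in the scene. Friction and masses are not known exactly. Their poses are not given: they have to be found in the camera images.
- carousel: round grey parts carousel bolted to the bench, 380 mm across; origin at the centre of its underside, z up. Dividers 4 mm thick along its x and y axes make four quadrants; inner floor 12 mm, divider tops 60 mm above the bench; inner wall radius 153, centre post radius 22 mm. The (+x,+y) quadrant is blanked by a plate at 60 mm and has the plunger bracket outside it; the others are compartments.
- cover (a joint): angle of the dial cover, rad, anticlockwise from above: 0 = opening over the blanked quadrant (closed), 1.571 over the (-x,+y) compartment, 3.142 (-x,-y), -1.571 (+x,-y). Turns without end (6.283 apart = the same). Friction 0.12 N m; stays where left. Its rim has four 16 mm slots; the 10 mm plunger pin enters one, and locks the cover, within 0.017 rad of a quarter position.
- opening (a point): moves with the cover: centre of its opening, 100 mm from the axis, 66 mm above the bench. The cover is a clear disc 62 to 68 mm above the bench with an aluminium rim (outer radius 188 mm, top at 72 mm); the opening is a sector 84 degrees wide from radius 32 to 157 mm.
- park_mark (a point): fixed on the carousel over the middle of the blanked quadrant, 100 mm from the axis, 66 mm above the bench; the opening's centre coincides with it when the cover is closed.
- turn_knob_grip (a point): upright black turning knob on the cover, opposite the opening, 100 mm from the axis: a cylinder 25 mm in diameter from 76 to 136 mm above the bench that revolves freely on its own spindle (a gripper pinching it need not turn with the cover). This point is on its axis, 110 mm above the bench.
- plunger_bar (a point): centre of the black T-bar of the index plunger: 62 mm long, 16 wide, 18 tall, on a stem; 142 mm above the bench when home, the top of the fixed sleeve (32 mm across) 30 mm below it. The plunger's axis is vertical, 175 mm from the carousel's axis, half-way between its +x and +y. At twist 0 the bar's long side points at the carousel's axis; it turns with the twist.
- plunger (a joint): lift of the index plunger, m: 0 = home, pin fully in a slot of the cover's rim; about 0.008 = pin standing on the rim beside a slot; about 0.012 = held out, cross pin resting on the sleeve; at most 0.018. A spring pushes it down with 4.5 N at 0, 9 N at 0.018. It can be twisted only when lifted above 0.012.
- plunger_head (a joint): twist of the T-bar and cross pin, rad, anticlockwise seen from above: 0 = cross pin over the slot of the sleeve, so that the plunger springs home when let go; stop at 1.2. Twisted more than 0.4 and let go, the cross pin rests on the sleeve and the plunger stays out.
- piston1_mid (a point): Loose part to put away (may be absent): bare aluminium piston standing upright: a plain cylinder 40 mm in diameter and 44 mm tall with two ring grooves near the top; 0.1 kg. This point is its centre, 22 mm above its foot.
- piston2_mid (a point): Loose part to put away (may be absent): bare aluminium piston standing upright: a plain cylinder 40 mm in diameter and 44 mm tall with two ring grooves near the top; 0.1 kg. This point is its centre, 22 mm above its foot.
- piston0_mid (a point): The piston that already lies in one of the three compartments, near its middle (which one varies); same make and size as the loose ones, same point and axes. It shows where the loose pistons belong.
- rod1_mid (a point): Loose part to put away (may be absent): steel connecting rod lying flat: 94 mm long, 16 mm tall; big eye 34 mm across at its -x end, small eye 22 mm across at its +x end, straight shank between 12 mm wide, about 38 mm long, along x. This point is mid-shank, half-way up (8 mm above the underside), 34 mm from the big eye's centre and 32 mm from the small one's; 0.13 kg.
- rod2_mid (a point): Loose part to put away (may be absent): steel connecting rod lying flat: 94 mm long, 16 mm tall; big eye 34 mm across at its -x end, small eye 22 mm across at its +x end, straight shank between 12 mm wide, about 38 mm long, along x. This point is mid-shank, half-way up (8 mm above the underside), 34 mm from the big eye's centre and 32 mm from the small one's; 0.13 kg.
- rod0_mid (a point): The rod that already lies in one of the three compartments, near its middle (which one varies); same make and size as the loose ones, same point and axes. It shows where the loose rods belong.
- sprocket1_mid (a point): Loose part to put away (may be absent): steel timing sprocket lying flat, boss up: toothed wheel 61 mm across, 12 mm thick, with a round boss 24 mm in diameter on top, 36 mm tall in all; 0.16 kg. This point is on its axis, 18 mm above the underside; the boss is the place to grip.
- sprocket0_mid (a point): The sprocket that already lies in one of the three compartments, near its middle (which one varies); same make and size as the loose ones, same point and axes. It shows where the loose sprockets belong.
There are look-alikes about, which are no part of the job. Leave any brown, pink or red look-alike of the part that bears rod1_mid alone.

How it is judged:
On the way, in this order (a step that is already met when the one before it is completed fails the run):
1. the plunger is pulled up, twisted and stays out by itself, not held (value of joint plunger above 0.01 m and value of joint plunger_head above 0.3 rad and contact force between the fingers and plunger_head below 0.2 N), for 0.2 s.
2. every loose part is in the compartment of its kind (((x of each of piston1_mid, piston0_mid in the frame of carousel below -0.004 m and y of each of piston1_mid, piston0_mid in the frame of carousel above 0.004 m) or (x of each of piston1_mid, piston0_mid in the frame of carousel below -0.004 m and y of each of piston1_mid, piston0_mid in the frame of carousel below -0.004 m) or (x of each of piston1_mid, piston0_mid in the frame of carousel above 0.004 m and y of each of piston1_mid, piston0_mid in the frame of carousel below -0.004 m)) and horizontal distance between each of piston1_mid, piston2_mid, rod1_mid, rod2_mid, sprocket1_mid and carousel below 0.15 m and z of each of piston1_mid, piston2_mid, rod1_mid, rod2_mid, sprocket1_mid in the frame of carousel below 0.06 m and ((x of each of piston2_mid, piston0_mid in the frame of carousel below -0.004 m and y of each of piston2_mid, piston0_mid in the frame of carousel above 0.004 m) or (x of each of piston2_mid, piston0_mid in the frame of carousel below -0.004 m and y of each of piston2_mid, piston0_mid in the frame of carousel below -0.004 m) or (x of each of piston2_mid, piston0_mid in the frame of carousel above 0.004 m and y of each of piston2_mid, piston0_mid in the frame of carousel below -0.004 m)) and ((x of each of rod1_mid, rod0_mid in the frame of carousel below -0.004 m and y of each of rod1_mid, rod0_mid in the frame of carousel above 0.004 m) or (x of each of rod1_mid, rod0_mid in the frame of carousel below -0.004 m and y of each of rod1_mid, rod0_mid in the frame of carousel below -0.004 m) or (x of each of rod1_mid, rod0_mid in the frame of carousel above 0.004 m and y of each of rod1_mid, rod0_mid in the frame of carousel below -0.004 m)) and ((x of each of rod2_mid, rod0_mid in the frame of carousel below -0.004 m and y of each of rod2_mid, rod0_mid in the frame of carousel above 0.004 m) or (x of each of rod2_mid, rod0_mid in the frame of carousel below -0.004 m and y of each of rod2_mid, rod0_mid in the frame of carousel below -0.004 m) or (x of each of rod2_mid, rod0_mid in the frame of carousel above 0.004 m and y of each of rod2_mid, rod0_mid in the frame of carousel below -0.004 m)) and ((x of each of sprocket1_mid, sprocket0_mid in the frame of carousel below -0.004 m and y of each of sprocket1_mid, sprocket0_mid in the frame of carousel above 0.004 m) or (x of each of sprocket1_mid, sprocket0_mid in the frame of carousel below -0.004 m and y of each of sprocket1_mid, sprocket0_mid in the frame of carousel below -0.004 m) or (x of each of sprocket1_mid, sprocket0_mid in the frame of carousel above 0.004 m and y of each of sprocket1_mid, sprocket0_mid in the frame of carousel below -0.004 m))), for 0.2 s.
At the end, for the whole second after the job is handed in: Every part that was loose lies at rest below the cover in the compartment still holding the first of its kind (centres within 150 mm of the axis); the opening is over the blanked quarter within 5 mm; the plunger is home: lift under 3 mm, twist under 0.15 rad (all of step 2 and horizontal distance between each of piston0_mid, rod0_mid, sprocket0_mid and carousel below 0.15 m and z of each of piston0_mid, rod0_mid, sprocket0_mid in the frame of carousel below 0.06 m and value of joint plunger below 0.003 m and value of joint plunger_head below 0.15 rad and horizontal distance between opening and park_mark below 0.005 m and linear speed of each of piston1, piston2, rod1, rod2, sprocket1 below 0.03 m/s); the robot touches nothing.
It fails at once if another thing on the bench (screwdriver, spanner, tin, can, bottle or panel) is pushed more than 4 cm from its place (distance of any of screwdriver, spanner, grease_tin, spray_can, oil_bottle, cover_panel from where it was at the start of the episode above 0.04 m).
Of piston1, piston2, rod1, rod2, sprocket1 only 3 to 4 are there at a start; the rules pass over those that are not, and their reading is None.
At some moment in a run one of piston1, piston2, rod1, rod2, sprocket1 may be knocked a few centimetres aside while the robot is not near it.
Once in a run the grip may slacken for a moment while it holds something.
It also fails if it takes over 210 s, if anything falls off the work surface, if the arm or the gripper's body presses on something with over 40 N, if the wrist force passes 120 N, or if a joint passes its speed limit or range.

ROBOT

A 7-joint arm with a two-finger parallel gripper is mounted at the origin on the work surface. World frame = base frame: x ahead of the robot, y to its left, z up, the work surface at z = 0. Lengths are in m, angles in rad, forces in N, time in s.
With the tool pointing down it reaches from about 0.4 to 0.875 m from the base axis. Payload 19.3 kg.
Tool frame: the origin (TCP) lies at the very end of the fingers, on their centre line; the grasp point (between the pads) lies 19 mm behind it; z points along the fingers, y is the direction in which the jaws open and shut (so a half turn about z gives the same grasp; the last joint's range is limited). The gripper opens to 85 mm and grips with 20 to 120 N. Pads are 22 mm wide; open, the fingers measure 114 mm over their backs; the gripper's body (76 mm by 85 mm) begins 54 mm behind the grasp point. The pads swing forward as they close: fully open they stand 13 mm farther back than shut.
Start: joints at [-1.339, 0.521, -0.036, 1.599, 0.021, 1.021, -0.113], TCP at [0.186, 0.597, 0.208] pointing down, gripper open.
Joint ranges: [-2.91, 2.91], [-0.3, 2.13], [-1.5, 1.42], [0.17, 2.43], [-1.26, 4.41], [0.16, 1.93], [-2.52, 2.52]. Speed limits (rad/s): [1.89, 1.89, 2.39, 2.39, 3.01, 3.01, 3.01].

INTERFACE

Orientations are given as [roll, pitch, yaw] about the fixed x, y, z axes, in that order (R = Rz(yaw) Ry(pitch) Rx(roll)).
In Python, from workcell import bot, vision, job_done gives the robot as it stands.
- The arm moves only by the tool arm_command, never from a script. Its arguments are lists of equal length, an entry for each row: "gripper": the finger opening in cm, from 0 to 8.54; "slide": the shift along the tool's x, y, z in cm, a list of three; "turn": the turn, a rotation vector about the tool's x, y, z in degrees, a list of three. A call has 1 to 5 rows; each row is the pose to reach, as a shift and turn from the pose commanded when the call began, along the tool's axes at that moment; what a row does not reach only later rows make up. A row lasts 1/8 s, in which the tool goes at most 62.5 mm and 10.7 degrees, less where a joint would pass 70% of its speed; a pose out of reach is approached as far as the arm can. A call with a gripper value outside its range is refused whole. The fingers move at their own pace and stop on an object; "force" is the grip in N (left out, the last holds). Time passes only in rows, so rows that repeat a pose let the fingers close. It gives the time, the measured TCP pose, the force and the opening at its end, in the units of the state.
- bot.observe(): the state, without advancing time (a new reading comes with each control period).
- vision.grab_frame(name): name is "scene" or "top" or "wrist"; returns the picture (480x640x3 uint8, blue, green, red); there is no depth.
- vision.camera_model(name): a dict with "mtx" (3x3 intrinsics, pixels), "k1" (the pictures are not rectified: a ray, as slopes to the right and down, at radius r is drawn at 1 + k1 r^2 times it, then the intrinsics apply), "T" (4x4, takes a point from camera to world coordinates). Camera axes: x right, y down, z forward; pixel columns grow to the right and rows downward; lengths in m; the calibration is good to about 2 mm. A picture is of the moment at which its call begins: read the wrist's pose just before it. camera_model takes no time and is no camera call; for the wrist camera it gives the pose at the moment of the call.
- job_done(): hands the job in, once; it reports no verdict.
The state is a dict: "clock": time; "qpos": joint angles; "qd": joint speeds; "joint_efforts": joint torques, N m; "position": TCP position; "tool_rot": TCP orientation; "force": force on the tool from outside, world axes, zero at the start; "moment": the same for the moment, N m; "grip_width": finger opening in m.
Only numpy, scipy, OpenCV 4.12 (cv2) and the standard library are available. Lean on these libraries where they do the work, as an engineer would, in place of code of your own. Each camera call takes 0.05 s, during which the arm holds its last target. There are 200 camera calls.

## Working session

There is one attempt and no reset: what is moved stays moved. The work goes in short steps, Python scripts to look and compute and a tool call to move; the robot and the scene stay as the last step left them, time stands still between calls to the robot, and variables do not carry over. Pictures are saved under pics/ and viewed, about 12 in all and at most 16, crops included, and the job is handed in when it is done.

Besides the shell and the picture viewer there is one more tool, called after "Request:" by a JSON object that holds its "api" and its "payload", one argument or row to a line. arm_command: Moves the arm, as the interface text tells. Its arguments: {"type":"object","properties":{"gripper":{"type":"array","items":{"type":"number"}},"slide":{"type":"array","items":{"type":"array","items":{"type":"number"}}},"turn":{"type":"array","items":{"type":"array","items":{"type":"number"}}},"force":{"type":"number"}},"required":["gripper","slide","turn"]}

```bash
mkdir -p pics; ls; python3 - <<'E'
from workcell import bot, vision
import cv2,numpy as np
s=bot.observe(); print(s)
for n in ("scene","top","wrist"):
    m=vision.camera_model(n); print(n,m)
    cv2.imwrite(f"pics/{n}0.png",vision.grab_frame(n))
E
```

```text
pics
{'clock': 0.0, 'qpos': array([-1.33919545,  0.5220089 , -0.03631657,  1.59999311,  0.02119981,
        1.02113145, -0.11282262]), 'qd': array([ 8.95781622e-04,  8.82879626e-04,  4.40471949e-05, -1.70026177e-04,
       -6.66831673e-04, -2.94070409e-04,  6.64200914e-05]), 'joint_efforts': array([ 8.05147283e-04, -9.27120423e+01,  1.98027670e+00, -3.69937062e+01,
        1.78004644e-02,  8.21650727e-03, -4.35110132e-05]), 'position': array([0.18570941, 0.59638551, 0.20733441]), 'tool_rot': array([-3.14044026e+00,  8.89277651e-05,  2.83974948e+00]), 'force': array([-0.08559238, -0.55897781, -0.45533176]), 'moment': array([0.0357929 , 0.01328217, 0.00022209]), 'grip_width': 0.08532068170984858}
scene {'mtx': array([[524.8423707 ,   0.        , 329.41367989],
       [  0.        , 524.8423707 , 241.69357909],
       [  0.        ,   0.        ,   1.        ]]), 'k1': 0.045698574413040344, 'T': array([[ 0.13174082,  0.73293204, -0.66742414,  1.24564715],
       [ 0.99114928, -0.10850089,  0.07648966, -0.24201535],
       [-0.01635439, -0.67159376, -0.74073906,  1.03152576],
       [ 0.
[... 342 characters left out ...]
975, -0.00969286, -0.1605373 ],
       [ 0.00803263, -0.06928417, -0.99756462,  1.43854953],
       [ 0.        ,  0.        ,  0.        ,  1.        ]])}
wrist {'mtx': array([[401.48755543,   0.        , 322.88925127],
       [  0.        , 401.48755543, 240.2762754 ],
       [  0.        ,   0.        ,   1.        ]]), 'k1': -0.055092059426003655, 'T': array([[ 2.97402976e-01,  9.19224136e-01,  2.58028016e-01,
         1.19886591e-01],
       [ 9.54752008e-01, -2.86259922e-01, -8.06465099e-02,
         6.16396410e-01],
       [-2.69138491e-04,  2.70337279e-01, -9.62765643e-01,
         3.73112107e-01],
       [ 0.00000000e+00,  0.00000000e+00,  0.00000000e+00,
         1.00000000e+00]])}
```

View pics/top0.png

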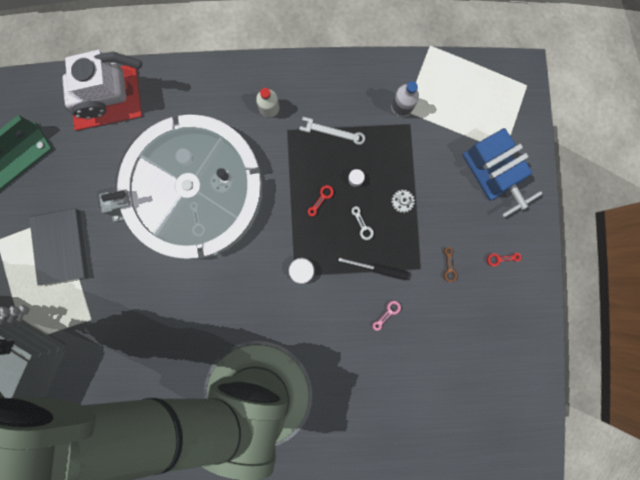

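View pics/scene0.png

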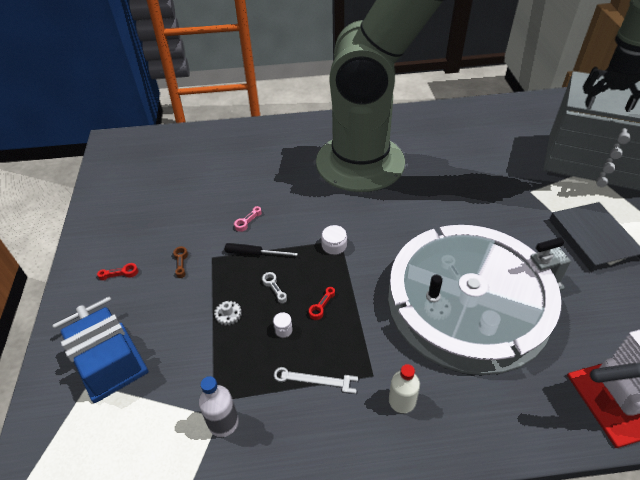

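```bash
cat > h.py <<'E'
import numpy as np, cv2
from scipy.spatial.transform import Rotation as R
def ray(m,px):
    d=cv2.undistortPoints(np.array([[px]],float),m['mtx'],np.array([m['k1'],0,0,0.]))[0,0]
    T=m['T']; return T[:3,3], T[:3,:3]@np.array([d[0],d[1],1.])
def onz(m,px,z):
    o,d=ray(m,px); return o+d*(z-o[2])/d[2]
def tri(obs):  # [(m,px),...] -> point, residual mm
    A=np.zeros((3,3));b=np.zeros(3);L=[]
    for m,px in obs:
        o,d=ray(m,px); d=d/np.linalg.norm(d); P=np.eye(3)-np.outer(d,d); A+=P;b+=P@o; L.append((P,o))
    p=np.linalg.solve(A,b); return p,[round(1e3*float(np.linalg.norm(P@(p-o))),1) for P,o in L]
def proj(m,p):
    T=m['T']; c=T[:3,:3].T@(np.array(p)-T[:3,3]); s=c[:2]/c[2]; s=s*(1+m['k1']*(s@s))
    return m['mtx'][:2,:2]@s+m['mtx'][:2,2]
def plan(s,p,yaw):
    """slide (cm), turn (deg) from pose s to TCP p, pointing down with tool yaw (mod pi nearest)"""
    R0=R.from_euler('xyz',s['tool_rot']); y0=s['tool_rot'][2]
    yaw=y0+(yaw-y0+np.pi/2)%np.pi-np.pi/2
    R1=R.from_euler('xyz',[np.pi,0,yaw])
    print('slide',np.round(100*R0.inv().apply(np.array(p)-s['position']),2),'turn',np.round(np.degrees((R0.inv()*R1).as_rotvec()),2))
E
python3 - <<'E'
from h import *; from workcell import vision
t=vision.camera_model('top'); sc=vision.camera_model('scene')
for n,a,b,z in [('piston top',(357,177),(282,318),.044),('rod big',(366,232),(280,296),.016),('rod small',(357,212),(269,278),.016),('sprocket',(403,200),(228,310),.036),('hub',(187,185),(474,284),.075)]:
    print(n,onz(t,a,z).round(3),onz(sc,b,z).round(3),tri([(t,a),(sc,b)]))
print('bar',onz(t,(108,202),.15), onz(sc,(550,243),.15))
print('slots',onz(t,(178,121),.072),onz(t,(247,231),.072))
img=cv2.imread('pics/top0.png'); c=cv2.resize(img[100:290,90:430],None,fx=2.3,fy=2.3,interpolation=cv2.INTER_CUBIC)
cv2.imwrite('pics/c1.png',c)
E
```

```text
piston top [ 0.57  -0.279  0.044] [ 0.57  -0.276  0.044] (array([ 0.5701067 , -0.27742904,  0.04507332]), [1.6, 1.6])
rod big [ 0.427 -0.301  0.016] [ 0.487 -0.277  0.016] (array([ 0.4333345 , -0.29359954, -0.05315001]), [14.1, 14.1])
rod small [ 0.481 -0.279  0.016] [ 0.428 -0.3    0.016] (array([ 0.47419597, -0.28550648,  0.0715375 ]), [11.5, 11.5])
sprocket [ 0.508 -0.4    0.036] [ 0.524 -0.397  0.036] (array([ 0.51043238, -0.40162068,  0.01718873]), [1.4, 1.4])
hub [0.555 0.163 0.075] [0.561 0.165 0.075] (array([0.55644303, 0.16544452, 0.06932819]), [1.6, 1.6])
bar [0.50608538 0.34493071 0.15      ] [0.52712208 0.33393844 0.15      ]
slots [0.72738434 0.18841936 0.072     ] [0.43224518 0.0082909  0.072     ]
```

View pics/wrist0.png

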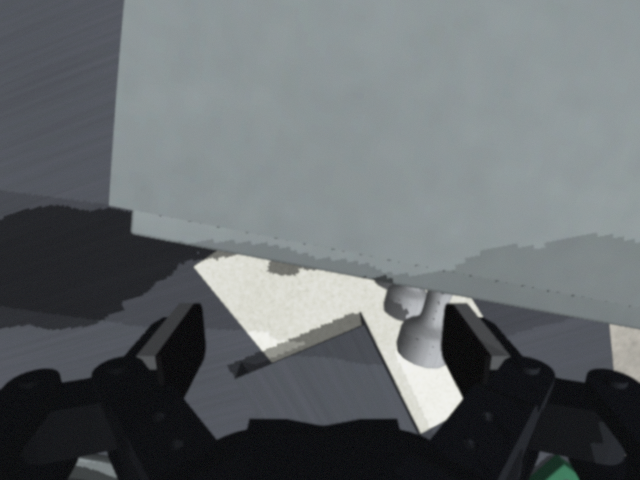

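View pics/c1.png

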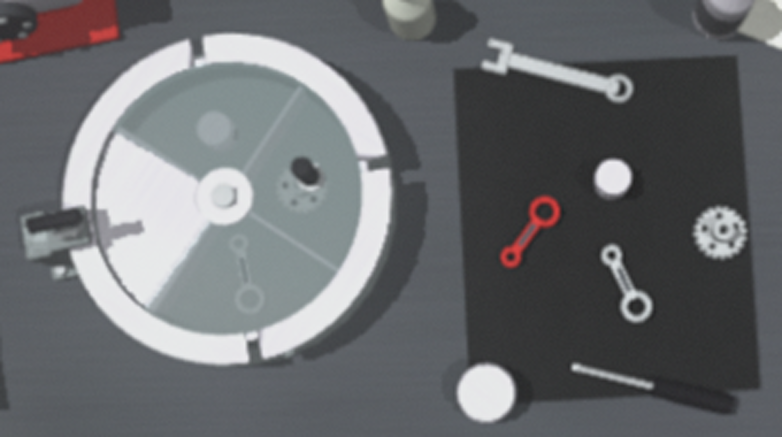

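Loose targets: piston at top px (357,177), bare-steel rod (362,223), sprocket (403,201). Lookalikes to leave alone are the red (320,200), pink (387,316), brown (450,264) and red (505,259) rods. Only the steel-grey rod matches; the enlarged crop confirms it. The white disc (301,270) is the grease tin. In the carousel, the piston compartment is clockwise of the blank quarter, the sprocket is opposite and the rod is anticlockwise of it. I'll move to view the carousel with the wrist camera.

```bash
python3 - <<'E'
from h import *; from workcell import bot
plan(bot.observe(),[.57,.17,.40],np.radians(101.5))
E
```

```text
slide [-49.37 -29.32 -19.22] turn [-4.000e-02  3.000e-02  6.121e+01]
```

Request:
{"api": "arm_command", "payload": {
  "gripper": [8.5,8.5,8.5,8.5,8.5],
  "slide": [
    [0,0,-6],
    [-4,-2,-10],
    [-8.5,-5,-13],
    [-13.5,-8,-15],
    [-18.5,-11,-17]
  ],
  "turn": [
    [0,0,0],
    [0,0,0],
    [0,0,0],
    [0,0,0],
    [0,0,0]
  ]
}}

```text
clock: 0.78
position: [0.3307, 0.4351, 0.3786]
tool_rot: [3.141, 0.0, 2.84]
force: [1.6, 0.2, -0.1]
grip_width: 0.0853
```

Request:
{"api": "arm_command", "payload": {
  "gripper": [8.5,8.5,8.5,8.5,8.5],
  "slide": [
    [-5.2,-3.1,-0.4],
    [-10.4,-6.2,-0.8],
    [-15.6,-9.3,-1.2],
    [-20.8,-12.4,-1.6],
    [-26,-15.5,-2]
  ],
  "turn": [
    [0,0,0],
    [0,0,0],
    [0,0,0],
    [0,0,0],
    [0,0,0]
  ]
}}

```text
clock: 1.4
position: [0.5329, 0.2098, 0.3981]
tool_rot: [3.142, -0.0, 2.84]
force: [0.1, 1.2, -0.0]
grip_width: 0.085
```

Request:
{"api": "arm_command", "payload": {
  "gripper": [8.5,8.5,8.5,8.5,8.5],
  "slide": [
    [-4.9,-2.8,0],
    [-4.9,-2.8,0],
    [-4.9,-2.8,0],
    [-4.9,-2.8,0],
    [-4.9,-2.8,0]
  ],
  "turn": [
    [0,0,10.6],
    [0,0,21.2],
    [0,0,31.8],
    [0,0,42.4],
    [0,0,53]
  ]
}}

```text
clock: 2.02
position: [0.5703, 0.1701, 0.3977]
tool_rot: [-3.141, 0.0, 1.909]
force: [-0.1, 0.1, -0.3]
grip_width: 0.0848
```

Request:
{"api": "arm_command", "payload": {
  "gripper": [8.5,8.5,8.5],
  "slide": [
    [0,0,0],
    [0,0,0],
    [0,0,0]
  ],
  "turn": [
    [0,0,8.2],
    [0,0,8.2],
    [0,0,8.2]
  ]
}}

```text
clock: 2.4
position: [0.5703, 0.1702, 0.3978]
tool_rot: [-3.141, 0.0, 1.775]
force: [0.3, 0.1, 0.6]
grip_width: 0.0852
```

```bash
cat > snap.py <<'E'
import sys,pickle,cv2
from workcell import bot,vision
n,c=sys.argv[1],(sys.argv[2] if len(sys.argv)>2 else 'wrist')
s=bot.observe(); m=vision.camera_model(c); cv2.imwrite(f'pics/{n}.png',vision.grab_frame(c)); pickle.dump((s,m),open(f'pics/{n}.pkl','wb'))
print(s['clock'],s['position'].round(4),s['tool_rot'].round(3),m['T'][:3,3].round(3))
E
python3 snap.py w1
```

```text
2.4 [0.5703 0.1702 0.3978] [-3.141  0.     1.775] [0.556 0.237 0.564]
```

View pics/w1.png

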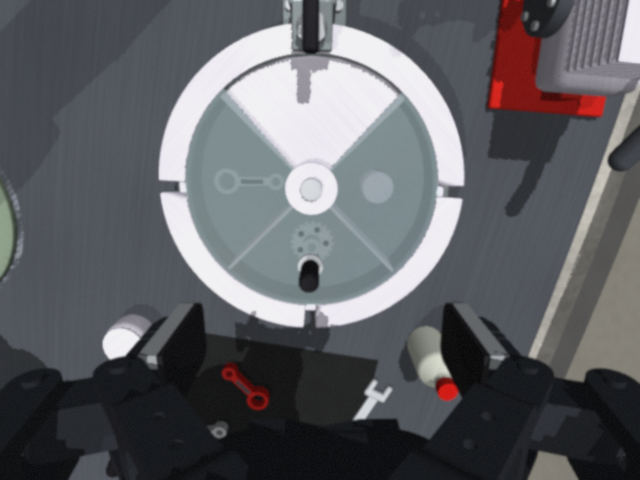

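```bash
python3 - <<'E'
from h import *; import pickle
from scipy.optimize import least_squares
s,m=pickle.load(open('pics/w1.pkl','rb')); im=cv2.imread('pics/w1.png')
g=im.min(2)
pts=[]
for a in np.radians(np.arange(0,360,2)):
    d=np.array([np.cos(a),np.sin(a)])
    if d[1]<-.93: continue
    r=np.arange(175,110,-.5); 
    v=cv2.remap(g,(312+r*d[0]).astype(np.float32)[None],(178+r*d[1]).astype(np.float32)[None],cv2.INTER_LINEAR)[0]
    i=np.where((v[:-4]>185)&(v[4:]>185))[0]
    if len(i): pts.append((312,178)+r[i[0]]*d)
P=np.array([onz(m,p,.072)[:2] for p in pts])
f=least_squares(lambda q:np.hypot(P[:,0]-q[0],P[:,1]-q[1])-q[2],[.557,.165,.188],loss='soft_l1',f_scale=.002)
c=f.x; print('centre,R',c.round(4),np.std(f.fun))
for n,p,z in [('L',(173,187),.072),('R',(452,191),.072),('B',(310,316),.072),('bar',(311,25),.151),('hub',(312,188),.08),('knobtop',(309,278),.136)]:
    q=onz(m,p,z); d=q[:2]-c[:2]; print(n,q.round(4),np.hypot(*d).round(4),np.degrees(np.arctan2(d[1],d[0])).round(2))
cv2.imwrite('pics/w1c.png',cv2.resize(im[0:70,270:360],None,fx=7,fy=7,interpolation=cv2.INTER_CUBIC))
E
```

```text
centre,R [0.5562 0.1636 0.1873] 0.0053274105940277474
L [0.3888 0.1315 0.072 ] 0.1705 -169.13
R [0.7276 0.1964 0.072 ] 0.1745 10.82
B [ 0.5885 -0.005   0.072 ] 0.1717 -79.16
bar [0.5259 0.3274 0.151 ] 0.1666 100.49
hub [0.5574 0.1658 0.08  ] 0.0024 60.78
knobtop [0.5739 0.0728 0.136 ] 0.0926 -78.96
```

View pics/w1c.png

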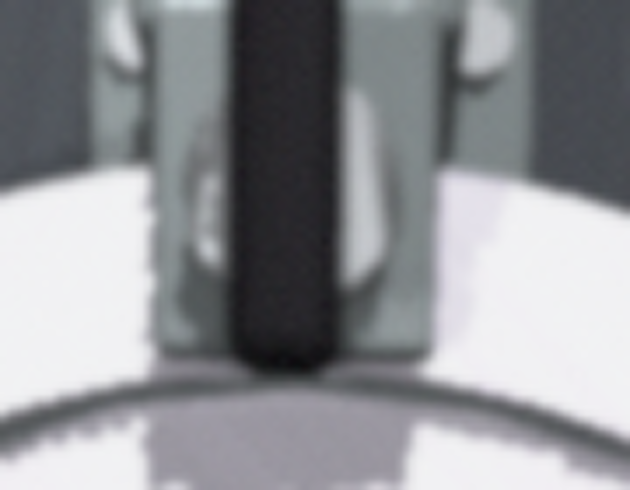

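```bash
python3 - <<'E'
from h import *; from workcell import bot
plan(bot.observe(),[.524,.336,.225],np.radians(100.85))
E
```

```text
slide [17.18 -1.18 17.28] turn [-0.01  0.    0.82]
```

Request:
{"api": "arm_command", "payload": {
  "gripper": [8.5,8.5,8.5,8.5,8.5],
  "slide": [
    [4.3,-0.3,4.3],
    [8.6,-0.6,8.6],
    [12.9,-0.9,12.9],
    [17.2,-1.2,17.3],
    [17.2,-1.2,17.3]
  ],
  "turn": [
    [0,0,0.8],
    [0,0,0.8],
    [0,0,0.8],
    [0,0,0.8],
    [0,0,0.8]
  ]
}}

```text
clock: 3.08
position: [0.5212, 0.339, 0.2213]
tool_rot: [-3.136, 0.001, 1.765]
force: [0.3, -1.4, 1.2]
grip_width: 0.0849
```

```bash
python3 snap.py w2
```

```text
3.075 [0.5212 0.339  0.2213] [-3.136e+00  1.000e-03  1.765e+00] [0.508 0.406 0.387]
```

View pics/w2.png

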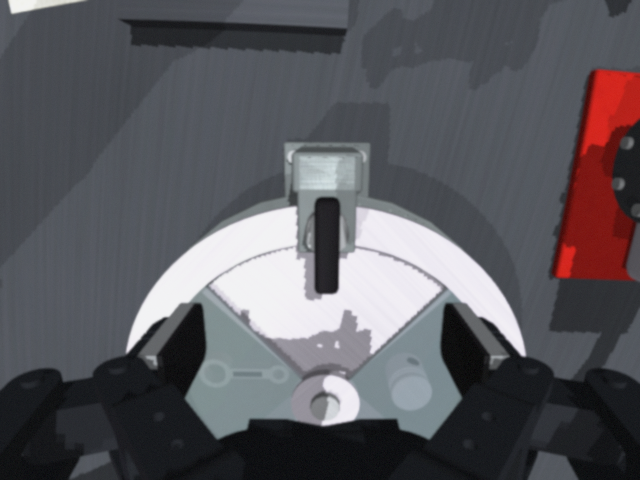

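```bash
python3 - <<'E'
from h import *; import pickle
from workcell import bot
s,m=pickle.load(open('pics/w2.pkl','rb'));s1,m1=pickle.load(open('pics/w1.pkl','rb'))
u=np.array([-.1882,.9821,0]);c=np.array([.5241,.3361,.142])
for d in (-.031,0,.031):
  for z in (-.009,.009): print(d,z,proj(m,c+d*u+[0,0,z]).round(1),proj(m1,c+d*u+[0,0,z]).round(1))
v=np.array([.9821,.1882,0])
print('sides',proj(m,c+.008*v+[0,0,.009]),proj(m,c-.008*v+[0,0,.009]))
print('end tri',tri([(m,(326,293)),(m1,(311,53))]))
print('hub',tri([(m,(326,403)),(m1,(312,188))]))
im=cv2.imread('pics/w2.png')
for y in (215,240,265,285): r=im[y,295:360].max(1); i=np.where(r<70)[0]; print(y,295+i.min() if len(i) else 0,295+i.max() if len(i) else 0)
col=im[180:310,326].max(1); i=np.where(col<70)[0]; print('col',180+i.min(),180+i.max())
print(bot.observe()['position'],bot.observe()['tool_rot'])
plan(bot.observe(),[.524,.336,.126],np.radians(100.85))
E
```

```text
-0.031 -0.009 [327.5 284.5] [311.2  53.4]
-0.031 0.009 [327.7 295.2] [310.7  50. ]
0 -0.009 [327.9 240.5] [311.5  19.8]
0 0.009 [328.1 248.5] [311.   14.8]
0.031 -0.009 [328.2 193.7] [311.8 -14.6]
0.031 0.009 [328.5 198.5] [311.3 -21.2]
sides [341.10800039 248.56556525] [315.04603638 248.42698844]
end tri (array([0.52976786, 0.30406644, 0.14385091]), [0.6, 0.6])
hub (array([0.55728689, 0.16437385, 0.07082945]), [0.2, 0.2])
215 314 339
240 315 338
265 315 337
285 315 337
col 198 292
[0.52317042 0.33711694 0.2234252 ] [-3.13915592e+00  1.14441415e-03  1.76165482e+00]
slide [-0.11  0.08  9.74] turn [-0.14  0.07  0.09]
```

Request:
{"api": "arm_command", "payload": {
  "gripper": [5,5,5,5],
  "slide": [
    [-0.1,0,4],
    [-0.1,0,8],
    [-0.1,0,9.7],
    [-0.1,0,9.7]
  ],
  "turn": [
    [0,0,0],
    [0,0,0],
    [0,0,0],
    [0,0,0]
  ],
  "force": 40
}}

```text
clock: 3.62
position: [0.5249, 0.3347, 0.1282]
tool_rot: [-3.141, 0.0, 1.757]
force: [0.2, 0.5, 1.3]
grip_width: 0.0497
```

Request:
{"api": "arm_command", "payload": {
  "gripper": [1,0.5,0.5,0.5],
  "slide": [
    [0,0,0],
    [0,0,0],
    [0,0,0],
    [0,0,0]
  ],
  "turn": [
    [0,0,0],
    [0,0,0],
    [0,0,0],
    [0,0,0]
  ],
  "force": 40
}}

```text
clock: 4.12
position: [0.5245, 0.3354, 0.1282]
tool_rot: [3.141, -0.0, 1.758]
force: [0.8, -0.2, -0.0]
grip_width: 0.0052
```

```bash
python3 snap.py w3; python3 -c "
import cv2;im=cv2.imread('pics/w3.png');cv2.imwrite('pics/w3c.png',cv2.resize(im[150:450,170:480],None,fx=2,fy=2))"
```

```text
4.125 [0.5245 0.3354 0.1282] [ 3.141 -0.     1.758] [0.511 0.402 0.294]
```

View pics/w3c.png

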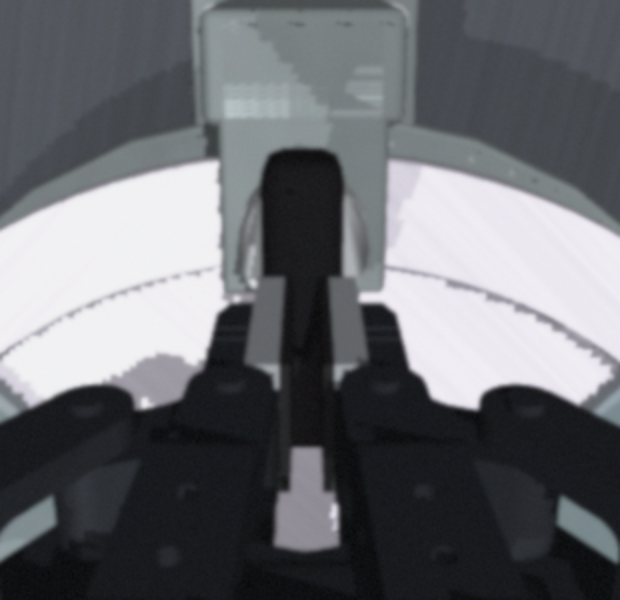

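```bash
python3 - <<'E'
from h import *; import pickle
s,m=pickle.load(open('pics/w3.pkl','rb'))
u=np.array([-.1882,.9821,0]);v=np.array([.9821,.1882,0])
crop=lambda p:((proj(m,p)-[170,150])*2).round(0)
for c in ([.5241,.3361,.142],[.527,.32,.142]):
  c=np.array(c)
  for d in (-.031,0,.031):
    for z in (-.009,.009): print(d,z,[crop(c+d*u+k*v+[0,0,z]) for k in (-.008,.008)])
print('tcp',crop(s['position']),'grasp',crop(s['position']+[0,0,.019]),'tip sides',crop(s['position']+.011*u+.0026*v),crop(s['position']-.011*u+.0026*v))
E
```

```text
-0.031 -0.009 [array([272., 406.]), array([343., 406.])]
-0.031 0.009 [array([269., 453.]), array([347., 453.])]
0 -0.009 [array([270., 280.]), array([344., 279.])]
0 0.009 [array([266., 315.]), array([349., 315.])]
0.031 -0.009 [array([268., 139.]), array([346., 139.])]
0.031 0.009 [array([264., 161.]), array([351., 160.])]
-0.031 -0.009 [array([273., 468.]), array([341., 468.])]
-0.031 0.009 [array([269., 519.]), array([345., 519.])]
0 -0.009 [array([270., 348.]), array([343., 348.])]
0 0.009 [array([267., 390.]), array([347., 390.])]
0.031 -0.009 [array([268., 215.]), array([344., 215.])]
0.031 0.009 [array([264., 245.]), array([349., 244.])]
tcp [308. 274.] grasp [309. 311.] tip sides [320. 227.] [320. 319.]
```

Request:
{"api": "arm_command", "payload": {
  "gripper": [0,0,0],
  "slide": [
    [0,0,0],
    [0,0,0],
    [0,0,0]
  ],
  "turn": [
    [0,0,0],
    [0,0,0],
    [0,0,0]
  ],
  "force": 40
}}

```text
clock: 4.55
position: [0.5245, 0.3353, 0.1279]
tool_rot: [-3.142, 0.0, 1.758]
force: [-0.7, -0.4, 0.6]
grip_width: 0.0002
```

Request:
{"api": "arm_command", "payload": {
  "gripper": [0,0,0],
  "slide": [
    [0,0,-0.5],
    [0,0,-1.0],
    [0,0,-1.0]
  ],
  "turn": [
    [0,0,0],
    [0,0,0],
    [0,0,0]
  ]
}}

```text
clock: 4.92
position: [0.5247, 0.3354, 0.1385]
tool_rot: [3.141, -0.0, 1.758]
force: [-0.3, 0.5, 0.4]
grip_width: -0.0
```

```bash
python3 snap.py s1 scene; python3 -c "
from h import *;import pickle
s,m=pickle.load(open('pics/s1.pkl','rb'))
im=cv2.imread('pics/s1.png')
o=np.array([440,120]);print('tcp crop',(proj(m,s['position'])-o)*4,'bar ctr',(proj(m,[.5241,.3361,.142])-o)*4,(proj(m,[.5241,.3361,.151])-o)*4)
cv2.imwrite('pics/s1c.png',cv2.resize(im[120:270,440:640],None,fx=4,fy=4))"
```

```text
4.925 [0.5247 0.3354 0.1385] [ 3.141 -0.     1.758] [ 1.246 -0.242  1.032]
tcp crop [434.71836769 502.33267977] bar ctr [437.26889905 497.18506971] [442.05584964 486.38730894]
```

View pics/s1c.png

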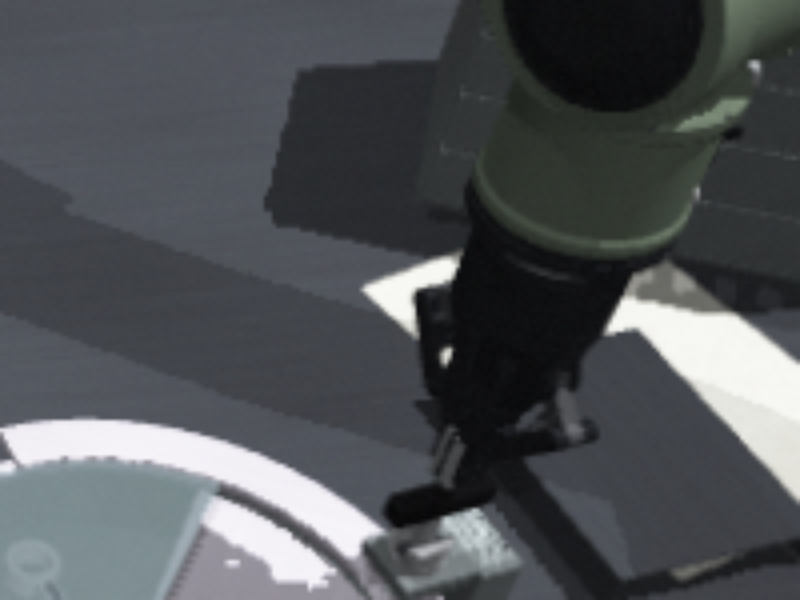

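Request:
{"api": "arm_command", "payload": {
  "gripper": [6,6,6,6,6],
  "slide": [
    [0,0,-1],
    [0,0,-1],
    [0,0,0],
    [0,0,1.5],
    [0,0,2.3]
  ],
  "turn": [
    [0,0,0],
    [0,0,0],
    [0,0,0],
    [0,0,0],
    [0,0,0]
  ]
}}

```text
clock: 5.6
position: [0.5239, 0.3349, 0.1131]
tool_rot: [-3.14, 0.001, 1.758]
force: [0.4, -0.7, -0.5]
grip_width: 0.0604
```

Request:
{"api": "arm_command", "payload": {
  "gripper": [4,2,1,0.8,0.8],
  "slide": [
    [0,0,0],
    [0,0,0],
    [0,0,0],
    [0,0,0],
    [0,0,0]
  ],
  "turn": [
    [0,0,0],
    [0,0,0],
    [0,0,0],
    [0,0,0],
    [0,0,0]
  ],
  "force": 40
}}

```text
clock: 6.22
position: [0.5242, 0.3353, 0.1154]
tool_rot: [-3.141, -0.0, 1.758]
force: [-4.6, -1.6, 6.0]
grip_width: 0.0149
```

Request:
{"api": "arm_command", "payload": {
  "gripper": [0.5,0.5,0.5,0.5],
  "slide": [
    [0,0,-0.5],
    [0,0,-1.0],
    [0,0,-1.5],
    [0,0,-1.5]
  ],
  "turn": [
    [0,0,0],
    [0,0,0],
    [0,0,0],
    [0,0,0]
  ],
  "force": 60
}}

```text
clock: 6.72
position: [0.5242, 0.3352, 0.13]
tool_rot: [-3.141, 0.0, 1.758]
force: [-3.1, 0.6, -8.9]
grip_width: 0.0141
```

Request:
{"api": "arm_command", "payload": {
  "gripper": [0.5,0.5,0.5,0.5,0.5],
  "slide": [
    [0,0,0],
    [0,0,0],
    [0,0,0],
    [0,0,0],
    [0,0,0]
  ],
  "turn": [
    [0,0,-10],
    [0,0,-20],
    [0,0,-30],
    [0,0,-40],
    [0,0,-50]
  ]
}}

```text
clock: 7.35
position: [0.5243, 0.3355, 0.1296]
tool_rot: [-3.142, -0.0, 2.636]
force: [-2.5, 1.1, -9.4]
grip_width: 0.0143
```

Request:
{"api": "arm_command", "payload": {
  "gripper": [0.5,0.5,0.5,0.5],
  "slide": [
    [0,0,0],
    [0,0,0],
    [0,0,0.3],
    [0,0,0.4]
  ],
  "turn": [
    [0,0,-6],
    [0,0,-6],
    [0,0,-6],
    [0,0,-6]
  ]
}}

```text
clock: 7.85
position: [0.5247, 0.3357, 0.1272]
tool_rot: [3.141, 0.0, 2.733]
force: [-12.3, -4.1, 23.6]
grip_width: 0.0141
```

Request:
{"api": "arm_command", "payload": {
  "gripper": [0.5,2,4,6,6],
  "slide": [
    [0,0,-0.3],
    [0,0,-0.3],
    [0,0,-0.3],
    [0,0,-2.5],
    [0,0,-8]
  ],
  "turn": [
    [0,0,0],
    [0,0,0],
    [0,0,0],
    [0,0,0],
    [0,0,0]
  ]
}}

```text
clock: 8.48
position: [0.5239, 0.3345, 0.205]
tool_rot: [-3.138, -0.001, 2.734]
force: [-0.4, 1.1, 1.5]
grip_width: 0.0599
```

```bash
python3 snap.py w4
```

```text
8.475 [0.5239 0.3345 0.205 ] [-3.138e+00 -1.000e-03  2.734e+00] [0.461 0.361 0.371]
```

View pics/w4.png

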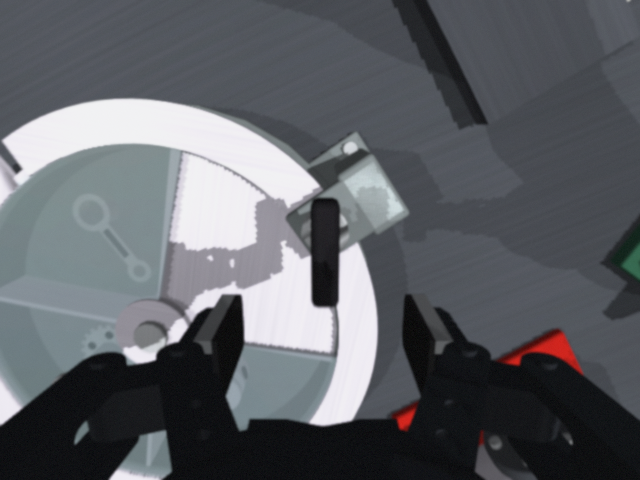

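```bash
python3 - <<'E'
from h import *; from workcell import bot
s=bot.observe(); plan(s,[.5758,.066,.2],np.radians(100.85))
E
```

```text
slide [-15.21 -22.87   1.3 ] turn [4.300e-01 4.000e-02 5.579e+01]
```

Request:
{"api": "arm_command", "payload": {
  "gripper": [6,6,6,6,6],
  "slide": [
    [-3.1,-4.6,1.3],
    [-6.2,-9.2,1.3],
    [-9.3,-13.8,1.3],
    [-12.3,-18.4,1.3],
    [-15.2,-22.9,1.3]
  ],
  "turn": [
    [0,0,10.6],
    [0,0,21.2],
    [0,0,31.8],
    [0,0,42.4],
    [0,0,53]
  ]
}}

```text
clock: 9.15
position: [0.5741, 0.0628, 0.1933]
tool_rot: [3.14, 0.0, 1.803]
force: [1.3, 0.7, 0.7]
grip_width: 0.06
```

Request:
{"api": "arm_command", "payload": {
  "gripper": [6,6,6],
  "slide": [
    [0,0,0],
    [0,0,0],
    [0,0,0]
  ],
  "turn": [
    [0,0,2.8],
    [0,0,2.8],
    [0,0,2.8]
  ]
}}

```text
clock: 9.52
position: [0.5736, 0.0656, 0.1929]
tool_rot: [3.141, -0.0, 1.763]
force: [0.2, 0.6, -0.7]
grip_width: 0.0598
```

```bash
python3 snap.py w5; python3 - <<'E'
from h import *; import pickle
s,m=pickle.load(open('pics/w5.pkl','rb')); im=cv2.imread('pics/w5.png')
plan(s,[.5758,.066,.085],np.radians(100.85))
c=np.array([.5758,.066,.136]); print('pred knob top',proj(m,c),proj(m,c-[0,0,.06]))
g=im.max(2)
for y in range(230,340,10):
    i=np.where(g[y,240:400]<60)[0]; print(y,240+i.min() if len(i) else 0,240+i.max() if len(i) else 0,len(i))
E
```

```text
9.525 [0.5736 0.0656 0.1929] [ 3.141 -0.     1.763] [0.56  0.132 0.359]
slide [-0.    0.22 10.79] turn [ 0.02 -0.01  0.19]
pred knob top [327.65547418 249.6435814 ] [326.59631265 225.45985657]
230 309 340 32
240 306 343 38
250 306 343 38
260 311 339 29
270 0 0 0
280 0 0 0
290 0 0 0
300 240 240 1
310 240 331 10
320 240 331 13
330 240 332 43
```

Request:
{"api": "arm_command", "payload": {
  "gripper": [6,6,6,6],
  "slide": [
    [0,0.1,5],
    [0,0.1,9],
    [0,0.1,10.8],
    [0,0.1,10.8]
  ],
  "turn": [
    [0,0,0.2],
    [0,0,0.2],
    [0,0,0.2],
    [0,0,0.2]
  ]
}}

```text
clock: 10.07
position: [0.5743, 0.0652, 0.0846]
tool_rot: [-3.14, 0.0, 1.758]
force: [0.7, 0.1, 0.8]
grip_width: 0.0598
```

Request:
{"api": "arm_command", "payload": {
  "gripper": [4,2.5,1.5,1.5],
  "slide": [
    [0,0,0],
    [0,0,0],
    [0,0,0],
    [0,0,0]
  ],
  "turn": [
    [0,0,0],
    [0,0,0],
    [0,0,0],
    [0,0,0]
  ],
  "force": 40
}}

```text
clock: 10.58
position: [0.5753, 0.0652, 0.0862]
tool_rot: [3.139, -0.0, 1.758]
force: [-1.2, -0.1, 10.2]
grip_width: 0.0242
```

```bash
cat > arc.py <<'E'
# waypoints of knob arc: from cover angle a to b (deg) as slides in the present tool frame
import sys; from h import *; from workcell import bot
a,b=map(float,sys.argv[1:3]); C=np.array([.557,.1642]); s=bot.observe(); Rt=R.from_euler('xyz',[np.pi,0,s['tool_rot'][2]])
k=lambda t:C+.1*np.array([np.cos(np.radians(280.85+t)),np.sin(np.radians(280.85+t))])
print('tcp-knob',(s['position'][:2]-k(a)).round(4))
for t in np.linspace(a,b,6)[1:]: print(np.round(100*Rt.inv().apply(np.r_[k(t)-k(a),0]),2).tolist())
E
python3 arc.py 0 90
```

```text
tcp-knob [-0.0005 -0.0008]
[0.5, 3.09, 0.0]
[1.92, 5.87, 0.0]
[4.14, 8.08, 0.0]
[6.93, 9.49, 0.0]
[10.02, 9.98, 0.0]
```

Request:
{"api": "arm_command", "payload": {
  "gripper": [1.5,1.5,1.5,1.5,1.5],
  "slide": [
    [0.5,3.1,-0.3],
    [1.9,5.9,-0.3],
    [4.1,8.1,-0.3],
    [6.9,9.5,-0.3],
    [10,10,-0.3]
  ],
  "turn": [
    [0,0,0],
    [0,0,0],
    [0,0,0],
    [0,0,0],
    [0,0,0]
  ]
}}

```text
clock: 11.2
position: [0.6549, 0.1817, 0.0867]
tool_rot: [3.141, 0.002, 1.757]
force: [1.6, -1.6, -21.9]
grip_width: 0.0234
```

Request:
{"api": "arm_command", "payload": {
  "gripper": [1.5,1.5,5,6,6],
  "slide": [
    [0,0,0],
    [0,0,0],
    [0,0,0],
    [0,0,0],
    [0,0,-5]
  ],
  "turn": [
    [0,0,0],
    [0,0,0],
    [0,0,0],
    [0,0,0],
    [0,0,0]
  ]
}}

```text
clock: 11.82
position: [0.6524, 0.1815, 0.136]
tool_rot: [-3.136, 0.001, 1.758]
force: [1.1, -0.3, 0.8]
grip_width: 0.06
```

```bash
cat > cov.py <<'E'
# cover angle from the top camera picture: knob (black) blob, seen over pale cover
import sys; from h import *; from workcell import bot,vision
t=vision.camera_model('top'); im=vision.grab_frame('top'); cv2.imwrite(f'pics/{sys.argv[1]}.png',im)
E
python3 cov.py t2; python3 - <<'E'
from h import *; from workcell import bot
plan(bot.observe(),[.455,-.165,.40],np.radians(110))
im=cv2.imread('pics/t2.png'); 
cv2.imwrite('pics/t2c.png',cv2.resize(im[100:290,90:430],None,fx=2.3,fy=2.3,interpolation=cv2.INTER_CUBIC))
E
```

```text
slide [-30.35 -26.06 -25.67] turn [ 0.3  -0.01 -9.33]
```

View pics/t2c.png

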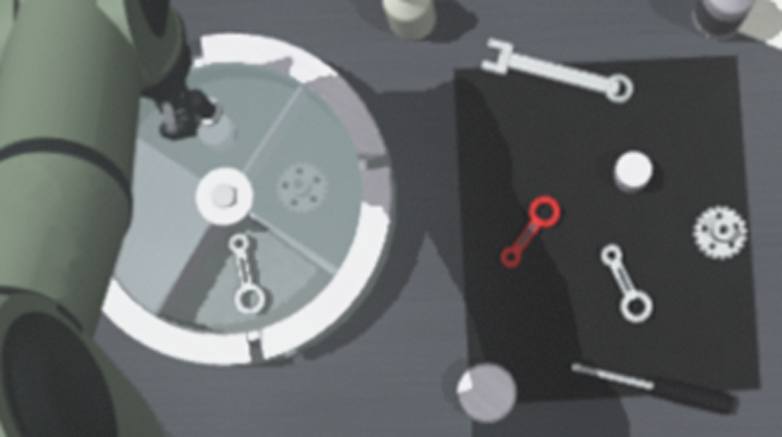

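```bash
python3 - <<'E'
from h import *; from workcell import bot; import pickle
s=bot.observe(); print(s['qpos'].round(2),s['position'])
plan(s,[.455,-.29,.25],np.radians(22))
s1,m1=pickle.load(open('pics/w1.pkl','rb')); C=np.array([.557,.1642])
for n,p in [('rod0 small',(274,182)),('rod0 big',(228,181)),]:
    d=onz(m1,p,.028)[:2]-C; print(n,np.hypot(*d),np.degrees(np.arctan2(d[1],d[0]))%360)
for n,p,z in (('piston0',(377,186),.056),('spr0',(312,238),.03)):
    d=onz(m1,p,z)[:2]-C; print(n,np.hypot(*d),np.degrees(np.arctan2(d[1],d[0]))%360)
E
```

```text
[-0.55  0.7   0.32  1.51 -0.25  0.97  0.02] [0.65620628 0.18196549 0.14490164]
slide [-42.65 -28.46 -10.69] turn [ 0.23 -0.24 78.67]
rod0 small 0.05131773968759479 189.42250171971472
rod0 big 0.1128575413414013 189.89271224694292
piston0 0.08247035466774363 12.103752551143279
spr0 0.0748512998640085 280.86428886704437
```

Request:
{"api": "arm_command", "payload": {
  "gripper": [6,6,6,6,6],
  "slide": [
    [0,0,-6],
    [-5,-3.3,-8],
    [-10,-6.6,-9.5],
    [-15,-10,-10.7],
    [-20,-13.3,-10.7]
  ],
  "turn": [
    [0,0,0],
    [0,0,10],
    [0,0,20],
    [0,0,30],
    [0,0,40]
  ]
}}

```text
clock: 12.5
position: [0.5602, -0.0411, 0.2465]
tool_rot: [3.14, -0.002, 1.054]
force: [1.4, -0.2, -0.7]
grip_width: 0.06
```

Request:
{"api": "arm_command", "payload": {
  "gripper": [6,6,6,6,6],
  "slide": [
    [-6,0.7,0],
    [-12,1.3,0],
    [-18,2,0],
    [-24,2.6,0],
    [-27.1,3,0]
  ],
  "turn": [
    [0,0,10],
    [0,0,20],
    [0,0,30],
    [0,0,38.7],
    [0,0,38.7]
  ]
}}

```text
clock: 13.12
position: [0.4526, -0.2931, 0.2457]
tool_rot: [3.14, -0.001, 0.379]
force: [0.1, 0.4, 0.2]
grip_width: 0.06
```

Request:
{"api": "arm_command", "payload": {
  "gripper": [6,6],
  "slide": [
    [0,0,0],
    [0,0,0]
  ],
  "turn": [
    [0,0,0],
    [0,0,0]
  ]
}}

```text
clock: 13.38
position: [0.4546, -0.2898, 0.2451]
tool_rot: [-3.141, -0.001, 0.385]
force: [-0.1, 0.0, -0.4]
grip_width: 0.0601
```

```bash
python3 snap.py w6; python3 -c "
from h import *;import pickle
s,m=pickle.load(open('pics/w6.pkl','rb'))
print(proj(m,[.427,-.301,.016]),proj(m,[.481,-.279,.016]))"
```

```text
13.375 [ 0.4546 -0.2898  0.2451] [-3.141e+00 -1.000e-03  3.850e-01] [ 0.517 -0.265  0.411]
[322.80838563 228.29127176] [322.66257759 170.22533592]
```

View pics/w6.png

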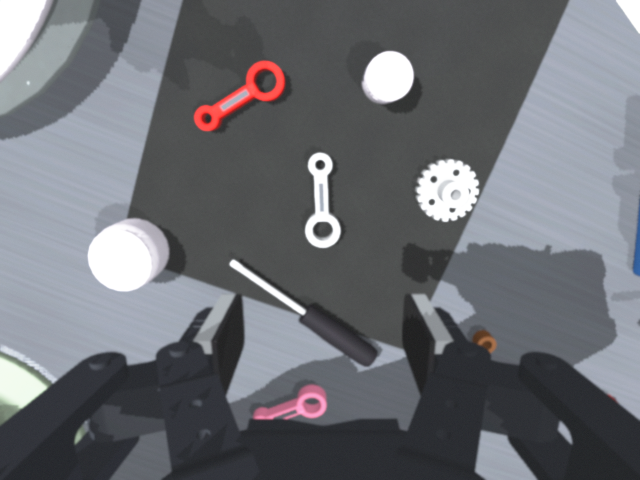

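```bash
python3 - <<'E'
from h import *; import pickle; from workcell import vision
s,m=pickle.load(open('pics/w6.pkl','rb')); t=vision.camera_model('top')
b=onz(m,(322,230),.016);a=onz(m,(320,164),.016); print(b,a,np.linalg.norm(a-b))
mid=b+(a-b)*34/66; ang=np.arctan2(*(a-b)[1::-1]); print('mid',mid,np.degrees(ang))
tp=lambda x,y:(90+x/2.3,100+y/2.3)
for n,pw,pt in (('big',(322,230),tp(637,306)),('small',(320,164),tp(611,255)),('piston',(390,70),tp(633,167)),('spr',(456,193),tp(724,232))): print(n,tri([(m,pw),(t,pt)]))
print('piston',onz(m,(390,70),.044),'spr',onz(m,(456,193),.036),'TCP px',proj(m,s['position']))
plan(s,[mid[0],mid[1],.06],ang)
E
```

```text
[ 0.4250396  -0.30090913  0.016     ] [ 0.4855992  -0.27434947  0.016     ] 0.06612776592232611
mid [ 0.45623697 -0.28722688  0.016     ] 23.68083903381065
big (array([ 0.42430277, -0.30243201,  0.01311426]), [1.3, 1.3])
small (array([ 0.48492731, -0.27504352,  0.00950009]), [0.6, 0.6])
piston (array([ 0.60505562, -0.31172436, -0.07311867]), [1.7, 1.7])
spr (array([ 0.50916941, -0.40867009,  0.01752002]), [1.5, 1.5])
piston [ 0.58462942 -0.29938935  0.044     ] spr [ 0.51065489 -0.40289912  0.036     ] TCP px [322.46713528 286.47879118]
slide [ 0.23 -0.17 18.51] turn [-0.01 -0.05 -1.64]
```

Request:
{"api": "arm_command", "payload": {
  "gripper": [4,4,4,4,4],
  "slide": [
    [0.2,-0.2,6],
    [0.2,-0.2,12],
    [0.2,-0.2,18],
    [0.2,-0.2,22.5],
    [0.2,-0.2,24.1]
  ],
  "turn": [
    [0,0,-1.6],
    [0,0,-1.6],
    [0,0,-1.6],
    [0,0,-1.6],
    [0,0,-1.6]
  ]
}}

```text
clock: 14.05
position: [0.4549, -0.2864, 0.002]
tool_rot: [-3.139, 0.002, 0.413]
force: [0.2, -0.2, 1.0]
grip_width: 0.0397
```

Request:
{"api": "arm_command", "payload": {
  "gripper": [3,2,1,0.5,0.5],
  "slide": [
    [0,0,0],
    [0,0,0],
    [0,0,0],
    [0,0,0],
    [0,0,0]
  ],
  "turn": [
    [0,0,0],
    [0,0,0],
    [0,0,0],
    [0,0,0],
    [0,0,0]
  ],
  "force": 50
}}

```text
clock: 14.68
position: [0.4555, -0.2878, 0.0043]
tool_rot: [3.141, -0.0, 0.412]
force: [-1.0, 0.1, 0.4]
grip_width: 0.0046
```

Request:
{"api": "arm_command", "payload": {
  "gripper": [2.5,2.5,2.5,2.5,2.5],
  "slide": [
    [0,0,0],
    [0,0,0],
    [0,0,0],
    [0,0,0.5],
    [0,0,1]
  ],
  "turn": [
    [0,0,0],
    [0,0,0],
    [0,0,0],
    [0,0,0],
    [0,0,0]
  ]
}}

```text
clock: 15.3
position: [0.4553, -0.2877, -0.0065]
tool_rot: [-3.141, 0.0, 0.412]
force: [0.5, -0.4, -0.9]
grip_width: 0.0247
```

Request:
{"api": "arm_command", "payload": {
  "gripper": [2.5,2.5,2.5,2.5],
  "slide": [
    [0,0,0.3],
    [0,0,0.6],
    [0,0,0.9],
    [0,0,0.9]
  ],
  "turn": [
    [0,0,0],
    [0,0,0],
    [0,0,0],
    [0,0,0]
  ]
}}

```text
clock: 15.8
position: [0.4552, -0.2878, -0.0153]
tool_rot: [-3.141, 0.0, 0.412]
force: [0.2, 0.5, -0.2]
grip_width: 0.0249
```

Request:
{"api": "arm_command", "payload": {
  "gripper": [2.5,2.5,2.5],
  "slide": [
    [0,0,0.3],
    [0,0,0.5],
    [0,0,0.5]
  ],
  "turn": [
    [0,0,0],
    [0,0,0],
    [0,0,0]
  ]
}}

```text
clock: 16.18
position: [0.4553, -0.2877, -0.0202]
tool_rot: [-3.141, 0.0, 0.412]
force: [0.5, -0.2, -0.2]
grip_width: 0.025
```

Request:
{"api": "arm_command", "payload": {
  "gripper": [1.5,1,0.5,0.5],
  "slide": [
    [0,0,0],
    [0,0,0],
    [0,0,0],
    [0,0,0]
  ],
  "turn": [
    [0,0,0],
    [0,0,0],
    [0,0,0],
    [0,0,0]
  ],
  "force": 50
}}

```text
clock: 16.68
position: [0.4554, -0.2878, -0.0199]
tool_rot: [3.141, -0.0, 0.412]
force: [-1.3, 0.1, 5.6]
grip_width: 0.0107
```

Request:
{"api": "arm_command", "payload": {
  "gripper": [0.5,0.5,0.5,0.5],
  "slide": [
    [0,0,-2],
    [0,0,-7],
    [0,0,-12],
    [0,0,-15]
  ],
  "turn": [
    [0,0,0],
    [0,0,0],
    [0,0,0],
    [0,0,0]
  ],
  "force": 80
}}

```text
clock: 17.18
position: [0.4557, -0.288, 0.132]
tool_rot: [3.14, -0.001, 0.412]
force: [0.0, -0.6, -1.4]
grip_width: 0.0096
```

```bash
python3 - <<'E'
from h import *; from workcell import bot; import pickle
s=bot.observe(); print(s['grip_width'],s['force'],s['position'])
plan(s,[.4824,.1176,.13],np.radians(32))
E
python3 snap.py w7; python3 -c "
import cv2;im=cv2.imread('pics/w7.png');cv2.imwrite('pics/w7c.png',im[100:460,140:500])"
```

```text
0.009559236324664593 [ 0.00813951 -0.63029578 -1.43962444] [ 0.45568333 -0.28795818  0.13203582]
slide [ 18.69 -36.09   0.18] turn [ 0.07 -0.06 -8.4 ]
17.175 [ 0.4557 -0.288   0.132 ] [ 3.14e+00 -1.00e-03  4.12e-01] [ 0.517 -0.261  0.298]
```

View pics/w7c.png

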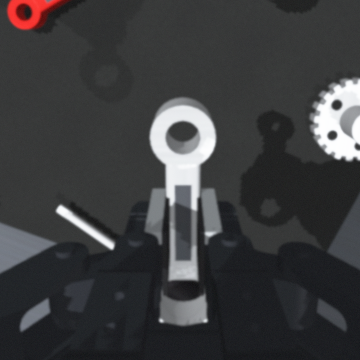

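Request:
{"api": "arm_command", "payload": {
  "gripper": [0.5,0.5,0.5,0.5,0.5],
  "slide": [
    [2.7,-5.2,0],
    [5.4,-10.4,0],
    [8.1,-15.6,0],
    [10.8,-20.8,0],
    [13.5,-26,0]
  ],
  "turn": [
    [0,0,0],
    [0,0,0],
    [0,0,0],
    [0,0,0],
    [0,0,0]
  ]
}}

```text
clock: 17.85
position: [0.4748, 0.0065, 0.1298]
tool_rot: [3.142, -0.0, 0.412]
force: [1.0, -1.0, -1.5]
grip_width: 0.0098
```

Request:
{"api": "arm_command", "payload": {
  "gripper": [0.5,0.5,0.5,0.5],
  "slide": [
    [2.6,-5.1,0],
    [5.2,-10.1,0],
    [5.2,-10.1,0],
    [5.2,-10.1,3]
  ],
  "turn": [
    [0,0,-4.2],
    [0,0,-8.4],
    [0,0,-8.4],
    [0,0,-8.4]
  ]
}}

```text
clock: 18.35
position: [0.483, 0.1187, 0.1005]
tool_rot: [3.141, -0.003, 0.56]
force: [0.6, -0.3, -1.3]
grip_width: 0.0098
```

```bash
python3 - <<'E'
from h import *; from workcell import bot; import pickle
s=bot.observe(); print(s['grip_width'],s['force'],s['position'],s['tool_rot'])
plan(s,[.4824,.1176,.005],np.radians(32))
E
```

```text
0.009753787073439869 [ 0.55610949 -0.25514937 -1.34449941] [0.48302859 0.11866998 0.10047567] [ 3.14104820e+00 -2.84187478e-03  5.59856305e-01]
slide [-0.14  0.05  9.55] turn [ 0.03 -0.16  0.08]
```

Lower the rod, release it in the compartment, and rise again.

Request:
{"api": "arm_command", "payload": {
  "gripper": [0.5,0.5,0.5,0.5],
  "slide": [
    [0,0,4.5],
    [0,0,8],
    [0,0,9.7],
    [0,0,9.7]
  ],
  "turn": [
    [0,0,0],
    [0,0,0],
    [0,0,0],
    [0,0,0]
  ]
}}

```text
clock: 18.85
position: [0.4819, 0.1172, 0.0026]
tool_rot: [-3.142, 0.001, 0.558]
force: [0.7, 0.7, -1.3]
grip_width: 0.0093
```

Request:
{"api": "arm_command", "payload": {
  "gripper": [2.6,2.6,2.6,2.6,2.6],
  "slide": [
    [0,0,0],
    [0,0,0],
    [0,0,-4],
    [0,0,-10],
    [0,0,-16]
  ],
  "turn": [
    [0,0,0],
    [0,0,0],
    [0,0,0],
    [0,0,0],
    [0,0,0]
  ]
}}

```text
clock: 19.48
position: [0.4819, 0.1178, 0.1653]
tool_rot: [3.142, -0.0, 0.558]
force: [0.5, 1.1, 0.5]
grip_width: 0.026
```

```bash
python3 snap.py w8; python3 - <<'E'
from h import *; import pickle
s,m=pickle.load(open('pics/w8.pkl','rb'))
C=np.array([.557,.1642])
k=lambda t:C+.1*np.array([np.cos(np.radians(280.85+t)),np.sin(np.radians(280.85+t))])
p=k(90); print('knob',p,proj(m,[*p,.136]))
plan(s,[*p,.18],np.radians(32))
E
```

```text
19.475 [0.4819 0.1178 0.1653] [ 3.142 -0.     0.558] [0.539 0.153 0.331]
knob [0.65521234 0.18302385] [ 410.03564248 -148.62565008]
slide [18.15  3.65 -1.47] turn [ 0.   -0.02 -0.01]
```

View pics/w8.png

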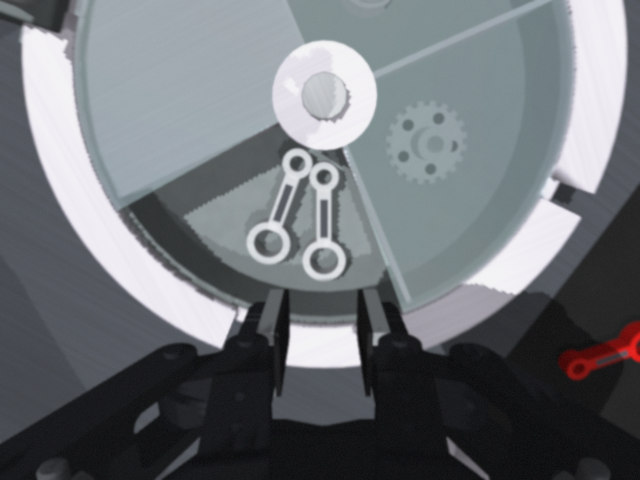

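Request:
{"api": "arm_command", "payload": {
  "gripper": [6,6,6,6,6],
  "slide": [
    [6,1.2,-1],
    [12,2.4,-1],
    [18.1,3.6,-1],
    [18.1,3.6,4],
    [18.1,3.6,9]
  ],
  "turn": [
    [0,0,0],
    [0,0,0],
    [0,0,0],
    [0,0,0],
    [0,0,0]
  ]
}}

```text
clock: 20.15
position: [0.6553, 0.1836, 0.0722]
tool_rot: [3.141, -0.001, 0.559]
force: [0.7, 0.3, -0.9]
grip_width: 0.0599
```

Request:
{"api": "arm_command", "payload": {
  "gripper": [6,4,2.5,1.5,1.5],
  "slide": [
    [0,0,0],
    [0,0,0],
    [0,0,0],
    [0,0,0],
    [0,0,0]
  ],
  "turn": [
    [0,0,0],
    [0,0,0],
    [0,0,0],
    [0,0,0],
    [0,0,0]
  ],
  "force": 40
}}

```text
clock: 20.78
position: [0.6558, 0.1837, 0.0754]
tool_rot: [3.141, -0.003, 0.559]
force: [-0.2, -0.4, 11.6]
grip_width: 0.0241
```

```bash
python3 arc.py 90 180
```

```text
tcp-knob [0.0006 0.0006]
[0.66, -3.06, -0.0]
[0.34, -6.17, -0.0]
[-0.92, -9.03, -0.0]
[-3.01, -11.36, -0.0]
[-5.71, -12.94, -0.0]
```

Request:
{"api": "arm_command", "payload": {
  "gripper": [1.5,1.5,1.5,1.5,1.5],
  "slide": [
    [0.7,-3.1,-0.2],
    [0.3,-6.2,-0.2],
    [-0.9,-9,-0.2],
    [-3,-11.4,-0.2],
    [-5.7,-12.9,-0.2]
  ],
  "turn": [
    [0,0,0],
    [0,0,0],
    [0,0,0],
    [0,0,0],
    [0,0,0]
  ]
}}

```text
clock: 21.4
position: [0.5374, 0.2626, 0.0757]
tool_rot: [3.141, -0.001, 0.559]
force: [5.1, -13.0, -7.0]
grip_width: 0.0239
```

Request:
{"api": "arm_command", "payload": {
  "gripper": [1.5,1.5,5,6,6],
  "slide": [
    [0,0,0],
    [0,0,0],
    [0,0,0],
    [0,0,0],
    [0,0,-5]
  ],
  "turn": [
    [0,0,0],
    [0,0,0],
    [0,0,0],
    [0,0,0],
    [0,0,0]
  ]
}}

```text
clock: 22.02
position: [0.5368, 0.2621, 0.1234]
tool_rot: [3.141, 0.004, 0.559]
force: [-0.5, -0.2, 1.2]
grip_width: 0.0603
```

Request:
{"api": "arm_command", "payload": {
  "gripper": [6,6],
  "slide": [
    [0,0,-6],
    [0,0,-11]
  ],
  "turn": [
    [0,0,0],
    [0,0,0]
  ]
}}

```text
clock: 22.28
position: [0.5384, 0.2624, 0.2374]
tool_rot: [3.141, -0.001, 0.558]
force: [-0.4, 1.6, 0.3]
grip_width: 0.0603
```

```bash
python3 - <<'E'
from h import *; from workcell import bot
s=bot.observe(); print(s['qpos'].round(2),s['position'])
plan(s,[.5107,-.403,.24],np.radians(32))
E
```

```text
[-1.07  0.57  0.79  1.67 -0.45  1.09 -1.16] [0.53841463 0.26244522 0.2374384 ]
slide [-37.6   54.97  -0.3 ] turn [ 0.01 -0.08 -0.02]
```

Request:
{"api": "arm_command", "payload": {
  "gripper": [6,6,6,6,6],
  "slide": [
    [-3.4,5,0],
    [-6.8,10,0],
    [-10.2,15,0],
    [-13.6,20,0],
    [-17,25,0]
  ],
  "turn": [
    [0,0,0],
    [0,0,0],
    [0,0,0],
    [0,0,0],
    [0,0,0]
  ]
}}

```text
clock: 22.9
position: [0.5264, -0.0414, 0.2354]
tool_rot: [3.141, -0.001, 0.559]
force: [0.6, 0.5, 0.4]
grip_width: 0.0604
```

Request:
{"api": "arm_command", "payload": {
  "gripper": [6,6,6,6,6],
  "slide": [
    [-3.4,5,0],
    [-6.8,10,0],
    [-10.2,15,0],
    [-13.6,20,0],
    [-17,25,0]
  ],
  "turn": [
    [0,0,0],
    [0,0,0],
    [0,0,0],
    [0,0,0],
    [0,0,0]
  ]
}}

```text
clock: 23.52
position: [0.5147, -0.3438, 0.2352]
tool_rot: [3.141, -0.001, 0.559]
force: [0.7, 1.5, 1.4]
grip_width: 0.0598
```

Request:
{"api": "arm_command", "payload": {
  "gripper": [6,6,6,6],
  "slide": [
    [-3.6,5,0],
    [-3.6,5,0],
    [-3.6,5,0],
    [-3.6,5,0]
  ],
  "turn": [
    [0,0,0],
    [0,0,0],
    [0,0,0],
    [0,0,0]
  ]
}}

```text
clock: 24.02
position: [0.5114, -0.4019, 0.2351]
tool_rot: [-3.142, -0.001, 0.56]
force: [-0.3, 0.4, 0.5]
grip_width: 0.0601
```

```bash
python3 snap.py w9; python3 cov.py t3; python3 - <<'E'
from h import *; import pickle; from workcell import vision
s,m=pickle.load(open('pics/w9.pkl','rb')); im=cv2.imread('pics/w9.png'); t=vision.camera_model('top')
print('pred boss',proj(m,[.5107,-.403,.036]),'pred wheel',proj(m,[.5107,-.403,.012]))
for nm,I,y0 in (('w',im,0),('t',cv2.imread('pics/t3.png'),0)):
  g=I.min(2); _,b=cv2.threshold(g,130 if nm=='t' else 120,255,0)
  n,_,st,c=cv2.connectedComponentsWithStats(b)
  for i in range(1,n):
    x,y,w,h,a=st[i]
    if 50<a<9000: print(nm,st[i],c[i].round(1), [onz(m if nm=='w' else t,c[i],z)[:2].round(4).tolist() for z in (.012,.044)])
# enlarged composite: cover (top) and sprocket (wrist)
a=cv2.resize(cv2.imread('pics/t3.png')[100:290,90:430],(600,336),interpolation=cv2.INTER_CUBIC)
cv2.imwrite('pics/cmp.png',np.vstack([a,cv2.resize(im[90:346,80:580],(600,264))]))
E
```

```text
24.025 [ 0.5114 -0.4019  0.2351] [-3.142e+00 -1.000e-03  5.600e-01] [ 0.568 -0.366  0.401]
pred boss [323.40069655 205.83224528] pred wheel [323.37117684 201.29597835]
w [ 241   50   48   51 1934] [264.3  74.7] [[0.5811, -0.2953], [0.5801, -0.3011]]
w [ 292  171   63   62 2481] [322.4 201.8] [[0.5098, -0.4025], [0.5146, -0.3995]]
w [  0 188  14  40 123] [  6.7 204.8] [[0.3376, -0.131], [0.3566, -0.1504]]
w [  0 204   7  37 189] [  2.3 222.2] [[0.3176, -0.1332], [0.3383, -0.1524]]
w [ 94 236  72  67 499] [128.7 268.2] [[0.3441, -0.2687], [0.3625, -0.2767]]
w [587 276  53  18 812] [613.5 284.6] [[0.6006, -0.7137], [0.598, -0.6851]]
w [581 309  59  17 743] [611.9 315.8] [[0.5726, -0.7384], [0.5723, -0.7077]]
w [596 383  33   9 263] [613.2 386.8] [[0.5066, -0.8058], [0.5117, -0.7697]]
t [112  68   7  26 116] [114.8  80.6] [[0.8728, 0.3893], [0.8603, 0.3769]]
t [256  92  18  17 155] [263.2 102.2] [[0.7903, -0.032], [0.7797, -0.0349]]
t [300 117  65  27 479] [330.7 130.5] [[0.7057, -0.2147], [0.697, -0.2134]]
t [440 125  45  39 698] [465. 144.] [[0.6634, -0.5827], [0.6556, -0.5733]]
t [412
[... 435 characters left out ...]
7, -0.5577]]
t [528 191  14  10  54] [534.5 195.9] [[0.5165, -0.7735], [0.5119, -0.7597]]
t [ 99 193  14  19 101] [103.5 202.1] [[0.5268, 0.4121], [0.522, 0.3993]]
t [   0  228   92  105 4546] [ 40.8 286.9] [[0.297, 0.5968], [0.2974, 0.5798]]
t [ 188  236   70   76 2184] [220.2 272.2] [[0.3293, 0.0892], [0.329, 0.0836]]
t [267 241  27  16 172] [280.2 247.1] [[0.3923, -0.0722], [0.3905, -0.0742]]
t [  0 337  30  22 112] [ 14.9 347.6] [[0.1275, 0.6811], [0.1317, 0.6622]]
t [  0 346  26  75 983] [  8.1 376.6] [[0.0449, 0.7066], [0.051, 0.6872]]
t [197 419  15  27 313] [204.2 432.2] [[-0.0976, 0.1429], [-0.0883, 0.1361]]
t [261 429  15  25 236] [268.7 442.1] [[-0.1259, -0.029], [-0.116, -0.032]]
```

Request:
{"api": "arm_command", "payload": {
  "gripper": [5,5,5,5,5],
  "slide": [
    [-0.2,0,6],
    [-0.2,0,12],
    [-0.2,0,18],
    [-0.2,0,22.5],
    [-0.2,0,24.1]
  ],
  "turn": [
    [0,0,0],
    [0,0,0],
    [0,0,0],
    [0,0,0],
    [0,0,0]
  ]
}}

```text
clock: 24.75
position: [0.5084, -0.4029, -0.0081]
tool_rot: [-3.139, 0.001, 0.56]
force: [-0.5, -0.2, 0.6]
grip_width: 0.0497
```

Request:
{"api": "arm_command", "payload": {
  "gripper": [4,3,2,1.5,1.5],
  "slide": [
    [0,0,0],
    [0,0,0],
    [0,0,0],
    [0,0,0],
    [0,0,0]
  ],
  "turn": [
    [0,0,0],
    [0,0,0],
    [0,0,0],
    [0,0,0],
    [0,0,0]
  ],
  "force": 60
}}

```text
clock: 25.38
position: [0.5099, -0.4048, -0.0039]
tool_rot: [3.139, -0.001, 0.559]
force: [-1.7, 2.5, 11.1]
grip_width: 0.0218
```

Request:
{"api": "arm_command", "payload": {
  "gripper": [1.5,1.5,1.5,1.5],
  "slide": [
    [0,0,-2],
    [0,0,-7],
    [0,0,-12],
    [0,0,-15]
  ],
  "turn": [
    [0,0,0],
    [0,0,0],
    [0,0,0],
    [0,0,0]
  ],
  "force": 80
}}

```text
clock: 25.88
position: [0.5094, -0.4049, 0.1483]
tool_rot: [3.138, -0.001, 0.558]
force: [0.5, -0.3, -2.1]
grip_width: 0.0209
```

```bash
python3 - <<'E'
from h import *; from workcell import bot
s=bot.observe(); print(s['grip_width'],s['force'])
C=np.array([.557,.1642])
for r,a in ((.11,262),(.105,302),(.105,260)):
    p=C+r*np.array([np.cos(np.radians(a)),np.sin(np.radians(a))]); print(r,a,p); plan(s,[*p,.144],np.radians(32))
E
```

```text
0.020912237114281154 [ 0.46239815 -0.3080937  -2.07309075]
0.11 262 [0.54169096 0.05527051]
slide [ 27.12 -37.32   0.35] turn [ 0.19 -0.09 -0.02]
0.105 302 [0.61264152 0.07515495]
slide [ 34.19 -35.25   0.36] turn [ 0.19 -0.09 -0.02]
0.105 260 [0.53876694 0.06079519]
slide [ 27.16 -37.95   0.34] turn [ 0.19 -0.09 -0.02]
```

```bash
python3 - <<'E'
from h import *; import pickle
from workcell import bot,vision
t=vision.camera_model('top')
s,m=pickle.load(open('pics/w8.pkl','rb')); C=np.array([.557,.1642])
S=[]
for mm,p in ((m,(427,142.5)),(t,(220.3,180.5)),(t,(90+301/2.3,100+188/2.3))):
    q=onz(mm,p,.024)[:2]; S.append(q); d=q-C; print(q,np.hypot(*d),np.degrees(np.arctan2(d[1],d[0]))%360)
rc=[]
for px in ((172,187),):pass
s0=(S[0]+S[1])/2
for a in (280.85+27,280.85-27):
    p=C+.120*np.array([np.cos(np.radians(a)),np.sin(np.radians(a))]); print(a,p,[np.linalg.norm(p-q).round(4) for q in S])
    plan(bot.observe(),[*p,.14],np.radians(32))
E
```

```text
[0.57227528 0.08224871] 0.0833627462049014 280.55846462913837
[0.57350561 0.08427059] 0.08161584310194488 281.6677090123617
[0.57010488 0.08275241] 0.08249514117152577 279.1405200431105
307.85 [0.63063156 0.06944562] [np.float64(0.0597), np.float64(0.059), np.float64(0.062)]
slide [ 35.41 -33.82   0.77] turn [ 0.19 -0.09 -0.02]
253.85000000000002 [0.52362164 0.04893559] [np.float64(0.059), np.float64(0.0611), np.float64(0.0575)]
slide [ 25.25 -37.74   0.74] turn [ 0.19 -0.09 -0.02]
```

```bash
python3 - <<'E'
from h import *; from workcell import bot
s=bot.observe(); plan(s,[.621,.0723,.14],np.radians(32)); plan(s,[.5996,.0774,.14],np.radians(32))
E
```

```text
slide [ 34.74 -34.57   0.77] turn [ 0.19 -0.09 -0.02]
slide [ 33.2  -36.13   0.76] turn [ 0.19 -0.09 -0.02]
```

Request:
{"api": "arm_command", "payload": {
  "gripper": [1.5,1.5,1.5,1.5,1.5],
  "slide": [
    [4.3,-4.3,0],
    [8.6,-8.6,0],
    [12.9,-12.9,0],
    [17.2,-17.2,0],
    [21.5,-21.5,0.7]
  ],
  "turn": [
    [0,0,0],
    [0,0,0],
    [0,0,0],
    [0,0,0],
    [0,0,0]
  ]
}}

```text
clock: 26.5
position: [0.5781, -0.1061, 0.139]
tool_rot: [3.141, -0.002, 0.558]
force: [1.6, 0.6, -2.2]
grip_width: 0.021
```

Request:
{"api": "arm_command", "payload": {
  "gripper": [1.5,1.5,1.5,1.5,1.5],
  "slide": [
    [4.4,-4.4,0],
    [8.8,-8.7,0],
    [13.2,-13.1,0],
    [13.2,-13.1,0],
    [13.2,-13.1,4]
  ],
  "turn": [
    [0,0,0],
    [0,0,0],
    [0,0,0],
    [0,0,0],
    [0,0,0]
  ]
}}

```text
clock: 27.12
position: [0.6217, 0.0736, 0.1]
tool_rot: [3.14, -0.005, 0.56]
force: [1.1, 0.2, -2.3]
grip_width: 0.021
```

```bash
python3 - <<'E'
from h import *; from workcell import bot
s=bot.observe(); print(s['grip_width'],s['force'],s['position']);plan(s,[.621,.0723,.026],np.radians(32))
E
```

```text
0.021017289481332958 [ 1.11834306  0.15464652 -2.30793235] [0.62171141 0.07356463 0.09999768]
slide [-0.17  0.05  7.4 ] turn [ 0.12 -0.3   0.08]
```

Request:
{"api": "arm_command", "payload": {
  "gripper": [1.5,1.5,1.5,1.5,1.5],
  "slide": [
    [0,0,3],
    [0,0,5],
    [0,0,6.2],
    [0,0,7],
    [0,0,7]
  ],
  "turn": [
    [0,0,0],
    [0,0,0],
    [0,0,0],
    [0,0,0],
    [0,0,0]
  ]
}}

```text
clock: 27.75
position: [0.6199, 0.073, 0.027]
tool_rot: [3.142, -0.0, 0.558]
force: [0.1, 0.4, -1.9]
grip_width: 0.0212
```

Request:
{"api": "arm_command", "payload": {
  "gripper": [1.5,1.5,1.5,1.5,1.5],
  "slide": [
    [-0.4,-0.4,0],
    [-0.8,-0.8,0],
    [-1.2,-1.2,0],
    [-1.5,-1.6,0],
    [-1.5,-1.6,0]
  ],
  "turn": [
    [0,0,0],
    [0,0,0],
    [0,0,0],
    [0,0,0],
    [0,0,0]
  ]
}}

```text
clock: 28.38
position: [0.5981, 0.079, 0.0269]
tool_rot: [-3.141, 0.0, 0.559]
force: [0.3, 0.3, -0.6]
grip_width: 0.021
```

Request:
{"api": "arm_command", "payload": {
  "gripper": [1.5,1.5,1.5,1.5,1.5],
  "slide": [
    [0.8,0.8,0],
    [1.6,1.7,0],
    [1.6,1.7,0],
    [1.6,1.7,0.8],
    [1.6,1.7,1.2]
  ],
  "turn": [
    [0,0,0],
    [0,0,0],
    [0,0,0],
    [0,0,0],
    [0,0,0]
  ]
}}

```text
clock: 29.0
position: [0.6206, 0.0729, 0.0141]
tool_rot: [-3.141, 0.001, 0.559]
force: [-0.2, -0.4, -2.3]
grip_width: 0.0208
```

Request:
{"api": "arm_command", "payload": {
  "gripper": [1.5,1.5,3.6,3.6,3.6],
  "slide": [
    [0,0,0.4],
    [0,0,0.4],
    [0,0,0.4],
    [0,0,0.4],
    [0,0,-4]
  ],
  "turn": [
    [0,0,0],
    [0,0,0],
    [0,0,0],
    [0,0,0],
    [0,0,0]
  ]
}}

```text
clock: 29.62
position: [0.6196, 0.0726, 0.0534]
tool_rot: [-3.14, 0.004, 0.559]
force: [1.0, 0.9, 1.7]
grip_width: 0.0359
```

Request:
{"api": "arm_command", "payload": {
  "gripper": [5,5,5,5],
  "slide": [
    [0,0,-6],
    [0,0,-12],
    [0,0,-18],
    [0,0,-18]
  ],
  "turn": [
    [0,0,0],
    [0,0,0],
    [0,0,0],
    [0,0,0]
  ]
}}

```text
clock: 30.12
position: [0.623, 0.0725, 0.2394]
tool_rot: [3.14, -0.006, 0.559]
force: [0.3, 0.4, -0.2]
grip_width: 0.0499
```

```bash
python3 snap.py w10; python3 - <<'E'
from h import *; import pickle
s,m=pickle.load(open('pics/w10.pkl','rb')); im=cv2.imread('pics/w10.png')
for p in ([.621,.0723,.024],[.5724-.016+.01,.0823,.024],[.5580,.1642,.08]): print(proj(m,p))
C=np.array([.557,.1642]);p=C+.1*np.array([np.cos(np.radians(100.85)),np.sin(np.radians(100.85))]); print(p); plan(s,[*p,.19],np.radians(32))
E
```

```text
30.125 [0.623  0.0725 0.2394] [ 3.14  -0.006  0.559] [0.679 0.108 0.406]
[321.40013889 204.56627784]
[283.61387286 245.57273579]
[188.0067328  222.28943879]
[0.53817615 0.26241234]
slide [  2.84 -20.61   4.92] turn [ 0.12 -0.37  0.  ]
```

View pics/w10.png

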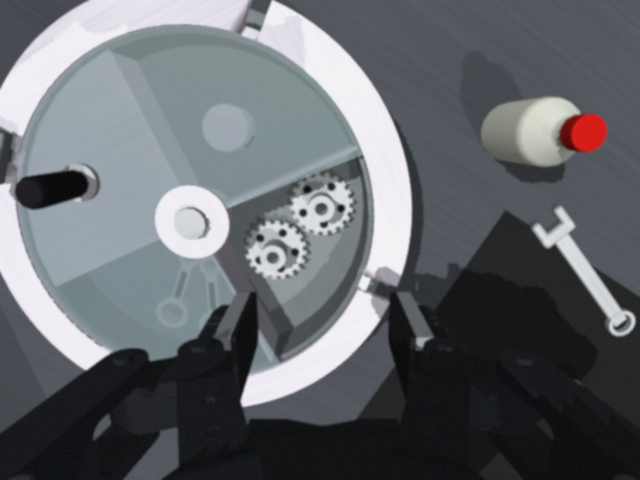

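Request:
{"api": "arm_command", "payload": {
  "gripper": [6,6,6,6,6],
  "slide": [
    [0.7,-5.2,1],
    [1.4,-10.4,3],
    [2.1,-15.6,4.9],
    [2.8,-20.6,4.9],
    [2.8,-20.6,9]
  ],
  "turn": [
    [0,0,0],
    [0,0,0],
    [0,0,0],
    [0,0,0],
    [0,0,0]
  ]
}}

```text
clock: 30.8
position: [0.5345, 0.2672, 0.1447]
tool_rot: [-3.14, -0.002, 0.565]
force: [1.6, -0.1, -0.7]
grip_width: 0.0598
```

Request:
{"api": "arm_command", "payload": {
  "gripper": [6,6,6],
  "slide": [
    [0,0,5],
    [0,0,7.2],
    [0,0,7.2]
  ],
  "turn": [
    [0,0,0],
    [0,0,0],
    [0,0,0]
  ]
}}

```text
clock: 31.18
position: [0.5345, 0.2614, 0.071]
tool_rot: [3.141, 0.004, 0.558]
force: [0.5, 0.3, -0.1]
grip_width: 0.0601
```

Request:
{"api": "arm_command", "payload": {
  "gripper": [5,3.5,2.5,1.5,1.5],
  "slide": [
    [0,0,0],
    [0,0,0],
    [0,0,0],
    [0,0,0],
    [0,0,0]
  ],
  "turn": [
    [0,0,0],
    [0,0,0],
    [0,0,0],
    [0,0,0],
    [0,0,0]
  ],
  "force": 40
}}

```text
clock: 31.8
position: [0.5364, 0.2622, 0.0739]
tool_rot: [3.141, -0.001, 0.558]
force: [-0.3, -2.3, 7.8]
grip_width: 0.024
```

```bash
python3 arc.py 180 270
```

```text
tcp-knob [-0.0018 -0.0003]
[-3.06, -0.66, -0.0]
[-6.17, -0.34, -0.0]
[-9.03, 0.93, 0.0]
[-11.36, 3.01, 0.0]
[-12.93, 5.72, 0.0]
```

Request:
{"api": "arm_command", "payload": {
  "gripper": [1.5,1.5,1.5,1.5,1.5],
  "slide": [
    [-3,-0.6,-0.2],
    [-6,-0.3,-0.2],
    [-8.9,1,-0.2],
    [-11.2,3.1,-0.2],
    [-12.8,5.8,-0.2]
  ],
  "turn": [
    [0,0,0],
    [0,0,0],
    [0,0,0],
    [0,0,0],
    [0,0,0]
  ]
}}

```text
clock: 32.42
position: [0.4588, 0.1449, 0.0748]
tool_rot: [3.14, -0.002, 0.56]
force: [28.9, 7.2, -40.2]
grip_width: 0.0241
```

Request:
{"api": "arm_command", "payload": {
  "gripper": [1.5,1.5,5,6,6],
  "slide": [
    [0,0,0],
    [0,0,0],
    [0,0,0],
    [0,0,0],
    [0,0,-5]
  ],
  "turn": [
    [0,0,0],
    [0,0,0],
    [0,0,0],
    [0,0,0],
    [0,0,0]
  ]
}}

```text
clock: 33.05
position: [0.4566, 0.1447, 0.1239]
tool_rot: [-3.141, 0.004, 0.558]
force: [-0.5, 0.9, 1.3]
grip_width: 0.06
```

Request:
{"api": "arm_command", "payload": {
  "gripper": [6,6],
  "slide": [
    [0,0,-6],
    [0,0,-12]
  ],
  "turn": [
    [0,0,0],
    [0,0,0]
  ]
}}

```text
clock: 33.3
position: [0.4576, 0.1449, 0.2468]
tool_rot: [3.142, 0.001, 0.558]
force: [0.4, 1.2, 0.6]
grip_width: 0.06
```

```bash
python3 cov.py t4; python3 - <<'E'
from h import *; from workcell import bot,vision
t=vision.camera_model('top'); im=cv2.imread('pics/t4.png')
_,b=cv2.threshold(im.min(2),130,255,0); n,_,st,c=cv2.connectedComponentsWithStats(b)
for i in range(1,n):
    x,y,w,h,a=st[i]
    if 50<a<400 and 330<c[i][0]<430 and 130<c[i][1]<270: print(st[i],c[i],onz(t,c[i],.044))
s=bot.observe(); plan(s,[.575,-.30,.24],np.radians(32)); print(s['position'])
E
```

```text
[357 166  17  16 205] [364.95121951 173.37560976] [ 0.57949199 -0.30040781  0.044     ]
[339 259  35  10  88] [357.42045455 263.57954545] [ 0.34305325 -0.27339543  0.044     ]
slide [-13.75  43.82   1.2 ] turn [ 0.01 -0.36 -0.12]
[0.46023334 0.14463433 0.25280514]
```

Request:
{"api": "arm_command", "payload": {
  "gripper": [6,6,6,6,6],
  "slide": [
    [-1.8,5.7,0],
    [-3.6,11.4,0],
    [-5.4,17.1,0],
    [-7.2,22.8,0],
    [-9,28.5,0]
  ],
  "turn": [
    [0,0,0],
    [0,0,0],
    [0,0,0],
    [0,0,0],
    [0,0,0]
  ]
}}

```text
clock: 33.98
position: [0.5329, -0.1457, 0.245]
tool_rot: [-3.141, -0.001, 0.559]
force: [0.7, 0.4, 0.1]
grip_width: 0.0601
```

Request:
{"api": "arm_command", "payload": {
  "gripper": [6.5,6.5,6.5,6.5,6.5],
  "slide": [
    [-1.5,5,0],
    [-3,10.2,0],
    [-4.6,15.4,0],
    [-4.6,15.4,0],
    [-4.6,15.4,0]
  ],
  "turn": [
    [0,0,0],
    [0,0,0],
    [0,0,0],
    [0,0,0],
    [0,0,0]
  ]
}}

```text
clock: 34.6
position: [0.5751, -0.2988, 0.2446]
tool_rot: [-3.141, 0.0, 0.558]
force: [-0.9, -0.0, -0.2]
grip_width: 0.0651
```

```bash
python3 snap.py w11; python3 - <<'E'
from h import *; import pickle
s,m=pickle.load(open('pics/w11.pkl','rb')); im=cv2.imread('pics/w11.png'); g=cv2.cvtColor(im,cv2.COLOR_BGR2GRAY)
print('pred top',proj(m,[.58,-.301,.044]),'foot',proj(m,[.58,-.301,0]))
_,b=cv2.threshold(im.min(2),110,255,0); n,_,st,c=cv2.connectedComponentsWithStats(b)
for i in range(1,n):
    if 200<st[i][4]<9000: print(st[i],c[i].round(1),onz(m,c[i],.03).round(4))
h=cv2.HoughCircles(cv2.medianBlur(g,3),cv2.HOUGH_GRADIENT,1,20,param1=120,param2=18,minRadius=18,maxRadius=34)
if h is not None:
  for x,y,r in h[0][:6]: print(x,y,r,onz(m,(float(x),float(y)),.044).round(4))
E
```

```text
34.6 [ 0.5751 -0.2988  0.2446] [-3.141  0.     0.558] [ 0.632 -0.263  0.41 ]
pred top [327.79374388 200.88901234] foot [327.3143709  193.45062065]
[   0    0   40  105 2400] [13.2 44.2] [0.5501 0.0167 0.03  ]
[ 285    0  108  114 2835] [341.6  55. ] [ 0.6947 -0.2434  0.03  ]
[ 306  175   44   48 1620] [327.5 199.2] [ 0.5792 -0.3013  0.03  ]
[  25  275   68   71 3380] [ 58.6 312.3] [ 0.3254 -0.1224  0.03  ]
[614 384  26  14 342] [627.2 390.5] [ 0.5757 -0.712   0.03  ]
327.5 200.5 21.8 [ 0.5802 -0.3006  0.044 ]
58.5 311.5 32.2 [ 0.3375 -0.1272  0.044 ]
78.5 302.5 28.9 [ 0.3586 -0.1415  0.044 ]
215.5 177.5 18.15 [ 0.5441 -0.2025  0.044 ]
```

Request:
{"api": "arm_command", "payload": {
  "gripper": [6.5,6.5,6.5,6.5,6.5],
  "slide": [
    [0.3,0.4,6],
    [0.3,0.4,12],
    [0.3,0.4,18],
    [0.3,0.4,23],
    [0.3,0.4,25.5]
  ],
  "turn": [
    [0,0,0],
    [0,0,0],
    [0,0,0],
    [0,0,0],
    [0,0,0]
  ]
}}

```text
clock: 35.28
position: [0.5794, -0.2985, -0.0125]
tool_rot: [-3.139, 0.001, 0.561]
force: [0.7, -0.7, 0.0]
grip_width: 0.0652
```

Request:
{"api": "arm_command", "payload": {
  "gripper": [5.5,4.5,3.5,3,3],
  "slide": [
    [0,0,0],
    [0,0,0],
    [0,0,0],
    [0,0,0],
    [0,0,0]
  ],
  "turn": [
    [0,0,0],
    [0,0,0],
    [0,0,0],
    [0,0,0],
    [0,0,0]
  ],
  "force": 60
}}

```text
clock: 35.9
position: [0.581, -0.3007, -0.0081]
tool_rot: [3.14, -0.002, 0.559]
force: [-2.0, 2.9, 8.5]
grip_width: 0.0383
```

Request:
{"api": "arm_command", "payload": {
  "gripper": [3,3,3,3],
  "slide": [
    [0,0,-2],
    [0,0,-7],
    [0,0,-12],
    [0,0,-15]
  ],
  "turn": [
    [0,0,0],
    [0,0,0],
    [0,0,0],
    [0,0,0]
  ],
  "force": 80
}}

```text
clock: 36.4
position: [0.5805, -0.3014, 0.1444]
tool_rot: [3.139, -0.002, 0.558]
force: [0.1, -0.0, 0.1]
grip_width: 0.038
```

```bash
python3 - <<'E'
from h import *; from workcell import bot; import pickle
s=bot.observe(); print(s['grip_width'],s['force'],s['position'])
C=np.array([.557,.1642])
# piston0 from w8-like views: w10 top centre px
s10,m10=pickle.load(open('pics/w10.pkl','rb'))
q=onz(m10,(226,127),.056)[:2]; d=q-C; print('piston0',q,np.hypot(*d),np.degrees(np.arctan2(d[1],d[0])))
for a in (10.85+27,10.85-27,10.85-24):
    p=C+.115*np.array([np.cos(np.radians(a)),np.sin(np.radians(a))]); print(a,p,np.linalg.norm(p-q)); plan(s,[*p,.15],np.radians(32))
E
```

```text
0.03802049884366742 [ 0.14324809 -0.02737003  0.10370052] [ 0.58054139 -0.30144565  0.14439899]
piston0 [0.63964134 0.17872214] 0.08390758686043952 9.96653748851649
37.85 [0.64780628 0.23476358] 0.05663311605446241
slide [ 34.11 -41.91  -0.61] turn [ 0.17 -0.12 -0.01]
-16.15 [0.66746173 0.13221241] 0.054195288221434955
slide [ 30.35 -32.18  -0.59] turn [ 0.17 -0.12 -0.01]
-13.15 [0.66898445 0.13803736] 0.050162424109273775
slide [ 30.78 -32.59  -0.59] turn [ 0.17 -0.12 -0.01]
```

```bash
python3 - <<'E'
from h import *; from workcell import bot
plan(bot.observe(),[.6607,.1342,.144],np.radians(74))
E
```

```text
slide [ 29.88 -32.7    0.  ] turn [  0.21  -0.05 -42.01]
```

Request:
{"api": "arm_command", "payload": {
  "gripper": [3,3,3,3,3],
  "slide": [
    [4,-4.4,0],
    [8,-8.8,0],
    [12,-13.2,0],
    [16,-17.6,0],
    [20,-22,0]
  ],
  "turn": [
    [0,0,0],
    [0,0,0],
    [0,0,0],
    [0,0,0],
    [0,0,0]
  ]
}}

```text
clock: 37.02
position: [0.6334, -0.0063, 0.142]
tool_rot: [3.141, -0.002, 0.558]
force: [0.4, -0.4, -1.6]
grip_width: 0.038
```

Request:
{"api": "arm_command", "payload": {
  "gripper": [3,3,3,3,3],
  "slide": [
    [4,-4.3,0],
    [8,-8.6,0],
    [9.9,-10.7,0],
    [9.9,-10.7,0],
    [9.9,-10.7,0]
  ],
  "turn": [
    [0,0,-10.5],
    [0,0,-21],
    [0,0,-31.5],
    [0,0,-42],
    [0,0,-42]
  ]
}}

```text
clock: 37.65
position: [0.6605, 0.1347, 0.1418]
tool_rot: [3.14, -0.001, 1.29]
force: [-0.3, -0.6, -1.2]
grip_width: 0.0381
```

```bash
python3 cov.py t5; python3 - <<'E'
from h import *; from workcell import bot
s=bot.observe(); print(s['grip_width'],s['force'],s['position']); plan(s,[.6607,.1342,.010],np.radians(74))
E
```

```text
0.03797727328775632 [ 0.54287238 -0.6162901  -0.20762516] [0.66044043 0.13430908 0.14146268]
slide [-1.000e-02  1.000e-02  1.315e+01] turn [ 0.07 -0.04 -0.28]
```

Request:
{"api": "arm_command", "payload": {
  "gripper": [3,3,3,3,3],
  "slide": [
    [0,0,4],
    [0,0,8],
    [0,0,11],
    [0,0,13],
    [0,0,13]
  ],
  "turn": [
    [0,0,0],
    [0,0,0],
    [0,0,0],
    [0,0,0],
    [0,0,0]
  ]
}}

```text
clock: 38.33
position: [0.6598, 0.1344, 0.0093]
tool_rot: [-3.141, 0.001, 1.289]
force: [-0.1, -0.8, -0.8]
grip_width: 0.038
```

Request:
{"api": "arm_command", "payload": {
  "gripper": [4.8,4.8,4.8,4.8,4.8],
  "slide": [
    [0,0,0],
    [0,0,0],
    [0,0,-4],
    [0,0,-10],
    [0,0,-16]
  ],
  "turn": [
    [0,0,0],
    [0,0,0],
    [0,0,0],
    [0,0,0],
    [0,0,0]
  ]
}}

```text
clock: 38.95
position: [0.6602, 0.1348, 0.1726]
tool_rot: [3.141, -0.0, 1.291]
force: [0.9, 0.9, 0.8]
grip_width: 0.0481
```

Request:
{"api": "arm_command", "payload": {
  "gripper": [5,5],
  "slide": [
    [0,0,-6],
    [0,0,-8]
  ],
  "turn": [
    [0,0,0],
    [0,0,0]
  ]
}}

```text
clock: 39.2
position: [0.6614, 0.1346, 0.2549]
tool_rot: [3.137, -0.003, 1.291]
force: [-0.3, -0.0, -0.5]
grip_width: 0.0498
```

```bash
python3 snap.py w12; python3 - <<'E'
from h import *; import pickle
s,m=pickle.load(open('pics/w12.pkl','rb')); g=cv2.imread('pics/w12.png',0)
print('pred new',proj(m,[.6607,.1342,.056]),'p0',proj(m,[.6396,.1787,.056]))
h=cv2.HoughCircles(cv2.medianBlur(g,3),cv2.HOUGH_GRADIENT,1,20,param1=120,param2=16,minRadius=16,maxRadius=34)
for x,y,r in h[0][:10]:
    p=onz(m,(float(x),float(y)),.056); d=p[:2]-[.557,.1642]; print(x,y,r,p.round(4),np.hypot(*d).round(3),np.degrees(np.arctan2(d[1],d[0])).round(1))
C=np.array([.557,.1642]);p=C+.1*np.array([np.cos(np.radians(190.85)),np.sin(np.radians(190.85))]);plan(s,[*p,.2],np.radians(74))
E
```

```text
39.2 [0.6614 0.1346 0.2549] [ 3.137e+00 -3.000e-03  1.291e+00] [0.679 0.199 0.421]
pred new [321.51182144 205.89563415] p0 [285.20841768 165.41406861]
283.5 164.5 21.6 [0.6384 0.1799 0.056 ] 0.083 10.9
197.5 207.5 33.4 [0.5501 0.1647 0.056 ] 0.007 175.5
321.5 205.5 21.2 [0.6608 0.1346 0.056 ] 0.108 -15.9
463.5 324.5 27.5 [ 0.7652 -0.0223  0.056 ] 0.28 -41.9
120.5 438.5 27.5 [ 0.3702 -0.0568  0.056 ] 0.289 -130.2
71.5 18.5 32.1 [0.5023 0.3484 0.056 ] 0.192 106.5
491.5 356.5 28.8 [ 0.7872 -0.0676  0.056 ] 0.327 -45.2
521.5 441.5 32.2 [ 0.804  -0.1882  0.056 ] 0.43 -55.0
102.5 266.5 23.0 [0.4393 0.1364 0.056 ] 0.121 -166.7
445.5 362.5 25.4 [ 0.7392 -0.0603  0.056 ] 0.289 -50.9
slide [ -4.58 -19.8    5.38] turn [ 0.28 -0.18 -0.03]
```

Request:
{"api": "arm_command", "payload": {
  "gripper": [6,6,6,6,6],
  "slide": [
    [-1.2,-5,1],
    [-2.4,-10,3],
    [-3.6,-15,5.4],
    [-4.6,-19.8,5.4],
    [-4.6,-19.8,10]
  ],
  "turn": [
    [0,0,0],
    [0,0,0],
    [0,0,0],
    [0,0,0],
    [0,0,0]
  ]
}}

```text
clock: 39.88
position: [0.456, 0.1477, 0.1521]
tool_rot: [3.139, -0.006, 1.295]
force: [1.2, 1.6, -0.9]
grip_width: 0.0599
```

Request:
{"api": "arm_command", "payload": {
  "gripper": [6,6,6],
  "slide": [
    [0,0,5],
    [0,0,8],
    [0,0,8]
  ],
  "turn": [
    [0,0,0],
    [0,0,0],
    [0,0,0]
  ]
}}

```text
clock: 40.25
position: [0.4564, 0.1445, 0.069]
tool_rot: [-3.14, 0.002, 1.291]
force: [0.3, -0.2, 1.4]
grip_width: 0.06
```

Request:
{"api": "arm_command", "payload": {
  "gripper": [5,3.5,2.5,1.5,1.5],
  "slide": [
    [0,0,0],
    [0,0,0],
    [0,0,0],
    [0,0,0],
    [0,0,0]
  ],
  "turn": [
    [0,0,0],
    [0,0,0],
    [0,0,0],
    [0,0,0],
    [0,0,0]
  ],
  "force": 40
}}

```text
clock: 40.88
position: [0.458, 0.1456, 0.0709]
tool_rot: [3.14, -0.002, 1.292]
force: [-0.5, -0.4, 13.6]
grip_width: 0.0246
```

```bash
python3 arc.py 270 360
```

```text
tcp-knob [-0.0008  0.0002]
[-2.54, 1.83, 0.0]
[-4.38, 4.36, 0.0]
[-5.36, 7.33, 0.0]
[-5.36, 10.46, 0.0]
[-4.41, 13.44, 0.0]
```

Request:
{"api": "arm_command", "payload": {
  "gripper": [1.5,1.5,1.5,1.5,1.5],
  "slide": [
    [-2.5,1.8,0],
    [-4.4,4.4,0],
    [-5.4,7.3,0],
    [-5.4,10.5,0],
    [-4.5,13.5,0]
  ],
  "turn": [
    [0,0,0],
    [0,0,0],
    [0,0,0],
    [0,0,0],
    [0,0,0]
  ]
}}

```text
clock: 41.5
position: [0.5757, 0.0645, 0.0709]
tool_rot: [3.141, -0.001, 1.291]
force: [-4.8, 17.5, 12.8]
grip_width: 0.0242
```

Request:
{"api": "arm_command", "payload": {
  "gripper": [1.5,1.5,1.5],
  "slide": [
    [0,0,0],
    [0,0,0],
    [0,0,0]
  ],
  "turn": [
    [0,0,0],
    [0,0,0],
    [0,0,0]
  ]
}}

```text
clock: 41.88
position: [0.5755, 0.0649, 0.071]
tool_rot: [3.14, -0.001, 1.292]
force: [1.1, -0.5, 9.2]
grip_width: 0.0243
```

```bash
python3 - <<'E'
from h import *; from workcell import bot
s=bot.observe(); print(s['position'],s['force']); plan(s,[.5753,.0652,s['position'][2]],s['tool_rot'][2])
E
```

```text
[0.57554439 0.06488348 0.07096754] [ 1.07459225 -0.46029725  9.21082836]
slide [ 0.02 -0.03 -0.  ] turn [ 0.11 -0.06 -0.  ]
```

Request:
{"api": "arm_command", "payload": {
  "gripper": [3,5,6,6,6],
  "slide": [
    [0,0,0],
    [0,0,0],
    [0,0,-3],
    [0,0,-9],
    [0,0,-15]
  ],
  "turn": [
    [0,0,0],
    [0,0,0],
    [0,0,0],
    [0,0,0],
    [0,0,0]
  ]
}}

```text
clock: 42.5
position: [0.5741, 0.0646, 0.2215]
tool_rot: [-3.141, 0.001, 1.291]
force: [-0.2, 0.5, 1.0]
grip_width: 0.0599
```

```bash
python3 - <<'E'
from h import *; from workcell import bot
s=bot.observe(); print(s['position'],s['qpos'].round(2)); plan(s,[.5245,.3357,.21],2.733)
E
```

```text
[0.57406683 0.06457992 0.2214742 ] [-0.68  0.51  0.67  1.74 -0.37  1.02 -0.15]
slide [ 24.69 -12.24   1.14] turn [-7.00e-02  0.00e+00 -8.26e+01]
```

Request:
{"api": "arm_command", "payload": {
  "gripper": [6,6,6,6,6],
  "slide": [
    [5,-2.4,0],
    [10,-4.9,0],
    [15,-7.3,0],
    [20,-9.8,0],
    [24.7,-12.2,1]
  ],
  "turn": [
    [0,0,-10],
    [0,0,-20],
    [0,0,-30],
    [0,0,-40],
    [0,0,-50]
  ]
}}

```text
clock: 43.12
position: [0.5249, 0.3379, 0.2104]
tool_rot: [3.14, -0.0, 2.17]
force: [0.8, 0.4, 0.1]
grip_width: 0.0602
```

Request:
{"api": "arm_command", "payload": {
  "gripper": [6,6,6,6,6],
  "slide": [
    [0,0,0],
    [0,0,0],
    [0,0,0],
    [0,0,0],
    [0,0,0]
  ],
  "turn": [
    [0,0,-10],
    [0,0,-20],
    [0,0,-30],
    [0,0,-32.6],
    [0,0,-32.6]
  ]
}}

```text
clock: 43.75
position: [0.5253, 0.3356, 0.2098]
tool_rot: [-3.141, -0.0, 2.733]
force: [-1.2, -0.3, 0.2]
grip_width: 0.0599
```

```bash
python3 snap.py w13; python3 - <<'E'
from h import *; import pickle
s,m=pickle.load(open('pics/w13.pkl','rb')); g=cv2.imread('pics/w13.png').max(2)
plan(s,[.5245,.3357,.127],2.733)
u=np.array([np.cos(2.733),np.sin(2.733),0])
for d in (-.031,.031): print(proj(m,np.array([.5235,.336,.163])+d*u))
_,b=cv2.threshold(g[150:330,260:400],60,255,cv2.THRESH_BINARY_INV); n,_,st,c=cv2.connectedComponentsWithStats(b)
for i in range(1,n):
    if st[i][4]>500: 
        print(st[i],c[i]+[260,150]); P=np.argwhere(_==i)[:,::-1].astype(np.float32); print(cv2.minAreaRect(P))
E
```

```text
43.75 [0.5253 0.3356 0.2098] [-3.141 -0.     2.733] [0.462 0.362 0.376]
slide [ 0.07 -0.02  8.28] turn [-0.02 -0.01 -0.02]
[323.33456856 304.17729364]
[323.3117821  197.48522656]
[  47   44   30  106 2681] [321.41141365 245.40059679]
((62.271202087402344, 96.49224853515625), (105.47124481201172, 28.616893768310547), 88.36341857910156)
```

Request:
{"api": "arm_command", "payload": {
  "gripper": [6,6,6,6],
  "slide": [
    [0,0,4],
    [0,0,7],
    [0,0,8.3],
    [0,0,8.3]
  ],
  "turn": [
    [0,0,0],
    [0,0,0],
    [0,0,0],
    [0,0,0]
  ]
}}

```text
clock: 44.3
position: [0.5252, 0.3357, 0.1267]
tool_rot: [-3.141, -0.0, 2.733]
force: [-0.0, -0.5, 0.4]
grip_width: 0.0598
```

Request:
{"api": "arm_command", "payload": {
  "gripper": [4,2,1,0.8,0.8],
  "slide": [
    [0,0,0],
    [0,0,0],
    [0,0,0],
    [0,0,0],
    [0,0,0]
  ],
  "turn": [
    [0,0,0],
    [0,0,0],
    [0,0,0],
    [0,0,0],
    [0,0,0]
  ],
  "force": 50
}}

```text
clock: 44.92
position: [0.5255, 0.3354, 0.1279]
tool_rot: [3.141, 0.0, 2.733]
force: [-3.8, -4.5, 10.9]
grip_width: 0.0146
```

Request:
{"api": "arm_command", "payload": {
  "gripper": [0.5,0.5,0.5],
  "slide": [
    [0,0,-0.2],
    [0,0,-0.35],
    [0,0,-0.35]
  ],
  "turn": [
    [0,0,0],
    [0,0,0],
    [0,0,0]
  ],
  "force": 60
}}

```text
clock: 45.3
position: [0.5253, 0.3354, 0.1302]
tool_rot: [-3.141, -0.0, 2.733]
force: [0.6, -3.6, -8.7]
grip_width: 0.0144
```

Force of -8.7 N shows the plunger is being lifted. Next I twist it back.

Request:
{"api": "arm_command", "payload": {
  "gripper": [0.5,0.5,0.5,0.5,0.5],
  "slide": [
    [0,0,-0.1],
    [0,0,-0.1],
    [0,0,-0.1],
    [0,0,-0.1],
    [0,0,-0.1]
  ],
  "turn": [
    [0,0,10],
    [0,0,20],
    [0,0,30],
    [0,0,40],
    [0,0,50]
  ]
}}

```text
clock: 45.92
position: [0.5246, 0.3346, 0.1308]
tool_rot: [-3.139, 0.002, 1.854]
force: [-2.8, -8.9, -9.6]
grip_width: 0.0142
```

Request:
{"api": "arm_command", "payload": {
  "gripper": [0.5,0.5,0.5,0.5],
  "slide": [
    [0,0,0],
    [0,0,0],
    [0,0,0.5],
    [0,0,1]
  ],
  "turn": [
    [0,0,6],
    [0,0,6],
    [0,0,6],
    [0,0,6]
  ]
}}

```text
clock: 46.42
position: [0.5245, 0.3345, 0.1207]
tool_rot: [-3.139, 0.002, 1.756]
force: [-4.2, -8.3, -6.8]
grip_width: 0.0144
```

Request:
{"api": "arm_command", "payload": {
  "gripper": [0.5,0.5,3,6,6],
  "slide": [
    [0,0,0.3],
    [0,0,0.4],
    [0,0,0.3],
    [0,0,0.3],
    [0,0,-4]
  ],
  "turn": [
    [0,0,0],
    [0,0,0],
    [0,0,0],
    [0,0,0],
    [0,0,0]
  ]
}}

```text
clock: 47.05
position: [0.5242, 0.3357, 0.16]
tool_rot: [-3.138, 0.001, 1.756]
force: [0.7, 0.7, 1.4]
grip_width: 0.0598
```

Request:
{"api": "arm_command", "payload": {
  "gripper": [8.5,8.5,8.5,8.5],
  "slide": [
    [0,0,-6],
    [0,0,-7],
    [0,0,-7],
    [0,0,-7]
  ],
  "turn": [
    [0,0,0],
    [0,0,0],
    [0,0,0],
    [0,0,0]
  ]
}}

```text
clock: 47.55
position: [0.5248, 0.3358, 0.2302]
tool_rot: [-3.14, 0.001, 1.756]
force: [0.4, 0.1, -0.2]
grip_width: 0.0849
```

```bash
python3 snap.py w14; python3 - <<'E'
from h import *; import pickle
s,m=pickle.load(open('pics/w14.pkl','rb')); im=cv2.imread('pics/w14.png'); g=im.max(2)
_,b=cv2.threshold(g[150:330,260:400],60,255,cv2.THRESH_BINARY_INV); n,L,st,c=cv2.connectedComponentsWithStats(b)
for i in range(1,n):
    if st[i][4]>500:
        P=np.argwhere(L==i)[:,::-1].astype(np.float32); print(st[i]+[260,150,0,0,0],cv2.minAreaRect(P))
c0=np.array([.523,.336,0]);u=np.array([-.1882,.9821,0]);v=np.array([.9821,.1882,0])
for z in (.151,.159,.163): print(z,[proj(m,c0+d*u+[0,0,z]).round(1) for d in (-.031,.031)],[proj(m,c0+k*v+[0,0,z]).round(1)[0] for k in (-.008,.008)])
E
python3 cov.py t6; python3 - <<'E'
import cv2,numpy as np
a=cv2.imread('pics/w14.png')[120:320,230:430]; t=cv2.imread('pics/t6.png')[100:290,90:430]
cv2.imwrite('pics/fin.png',np.hstack([cv2.resize(a,(400,400)),cv2.resize(t,(400,224)) if 0 else cv2.copyMakeBorder(cv2.resize(t,(400,224)),0,176,0,0,0)]))
E
```

```text
47.55 [0.5248 0.3358 0.2302] [-3.140e+00  1.000e-03  1.756e+00] [0.512 0.403 0.396]
[ 309  189   25   93 2050] ((61.0, 85.0), (92.0, 24.0), 90.0)
0.151 [array([321.4, 284.2]), array([320.9, 189.7])] [np.float64(308.5), np.float64(333.8)]
0.159 [array([321.4, 289. ]), array([320.8, 191.7])] [np.float64(308.1), np.float64(334.2)]
0.163 [array([321.4, 291.4]), array([320.8, 192.8])] [np.float64(307.8), np.float64(334.3)]
```

View pics/fin.png

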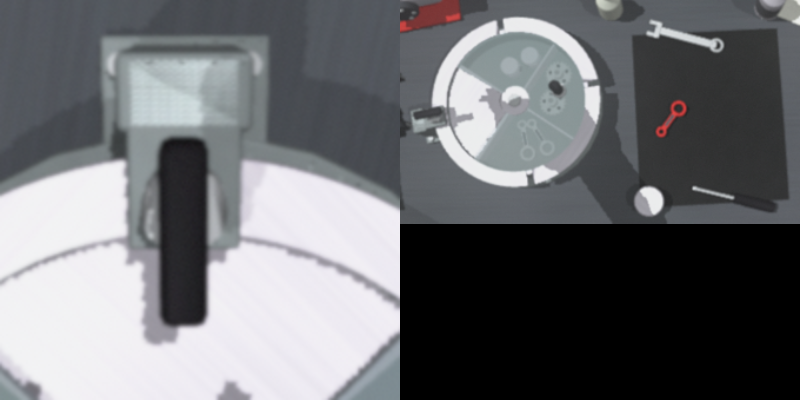

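```bash
python3 -c "
from workcell import job_done; print(job_done())"
```

```text
the job is handed in; nothing more can be done
None
```

I put away all three loose parts on the bench: one piston, one bare-steel connecting rod and one sprocket. Each is in the compartment that already held its kind. I then closed the cover, put the plunger back home, and handed the job in at about 48 s on the robot's clock.

**Parts:** Two overhead and wrist pictures show the rods side by side and both sprockets flat. The circle fit puts the two pistons about 83 and 108 mm from the axis. I nudged the sprocket that was already there about 15 mm aside, within its compartment, to make room.

**Cover:** Its knob stopped within about 0.5 mm of where it was when locked at the start. The final overhead picture shows the opening over the blanked quarter.

**Plunger:** I checked it only in the pictures and did not read its position directly. The T-bar's size matches the home height, not the 8 mm lift of a pin standing on the rim, and its twist is close to 0.

**Other checks:** The gripper is open and about 6 cm clear of the bar. In that final view the spanner, screwdriver, tin and red rod look unmoved; I did not measure them.

**What went wrong or disagreed:**
- **Fingertip height:** The fingertips were about 25 mm behind the point the robot reports. The first tries on the T-bar and the rod closed on nothing, and lower grasps worked.
- **Piston moved:** The loose piston was knocked about 2 cm aside during the run, so I located it again before gripping it.
- **Pull on the knob:** During the third cover turn the wrist force briefly read about 40 N upward on the knob, with no visible effect.

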